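# Pack the lacquerware tray, then jack up the packing deck and hold it

### The job

Pack the square lacquer caddy and the round lacquer jar upright, side by side, into the shallow wooden tray on the packing deck. Then stand the bench jack flat on the table with its saddle centred under the ear of the deck that carries the round stud, let go of it, and pump its handle: one trial stroke fully down and let it come all the way back up so that the deck settles, then press the handle fully down again. Finish while still holding the handle down, the deck standing raised on the jack alone so that straps can be passed under it, with the goods still in the tray and the other things on the table left where they are.

Things in the scene. Friction and masses are not known exactly. Their poses are not given: they have to be found in the camera images.
- station: Fixed steel frame with a hinged plywood deck 160 (x) x 200 (y) x 12 mm, top at z 60. Origin on the table under the deck's centre; +y towards the hinge (y 100, z 54), z up. Two flat steel ears 40 wide, 12 thick stick out 55 from the -y edge: at x +35 the lift ear (round stud on top, 20 wide, 12 tall), at x -45 a plain one. Open below the ears; the frame stays under the deck.
- deck (a joint): Deck hinge angle in rad: 0 resting on its frame, positive as the ears rise; at a full jack stroke about 0.09. It falls back by its weight (deck about 2.4 kg).
- lift_point (a point): The marked lift point: centre of the flat underside of the studded ear, straight below the stud, 48 mm above the table at rest, 30 mm out from the deck's edge. Axes as the station's, tilting with the deck.
- tray_floor (a point): Centre of the inner floor of the open wooden tray fixed on the deck, 65 mm above the table at rest. Inside 66 mm (x) by 132 mm (y); walls 5 mm thick, rising 21 mm above this floor. The two items fit side by side along y, either order, centres about y = +32 and -32 mm. Axes as the station's, tilting with the deck.
- jack: Loose bench jack, 0.74 kg. Origin under the base below the square grip post; +x to the saddle end, z up. Base x -130..95, y +-32, 8 mm thick. Post 24 x 24 mm, top z 80: grip at z 62, closing along y; free beside it above z 10 for x -20..19; balances there within 10 mm. Saddle block x 19..81, y +-22, to z 30. Handle towards -x. Keep level: the saddle clears the ear by 8 mm.
- saddle_top (a point): Centre of the top face of the jack's round steel saddle (28 mm wide), at x = +70 mm on the jack, 40 mm above the jack's underside when down; rises 52 mm per rad of handle (about 28 mm at full stroke).
- jack_handle (a joint): Handle angle in rad: 0 fully up (a spring returns it there when let go), 0.55 fully down on its stop. Pressing takes about 4 N at the pad unloaded, 10 to 16 N at the pad under the deck. It does not stay down by itself.
- handle_pad (a point): Centre of the top of the rubber press pad (34 by 36 mm) at the handle's end, moving with the handle. Hinge at x = -32 mm, z = 45 mm of the jack; with the handle up the pad is at about x = -110 mm, z = 86 mm, fully down at about x = -120 mm, z = 39 mm.
- caddy: Square red lacquered caddy with a closed lid, 58 by 58 mm, 66 mm tall, thin dark line round it and a low brass button on top (look only), about 0.3 kg. Origin at the centre of its underside, z up, sides along x and y.
- jar: Round red lacquered jar with a closed lid, 58 mm in diameter, 62 mm tall, low brass button on top (look only), about 0.25 kg. Origin at the centre of its underside, z up.
- bowl: Bystander: open black bowl 90 mm wide, 50 mm tall, origin under its centre.
- spatula: Bystander: wooden spatula lying, 170 mm long along its x.
- brush: Bystander: flat brush lying, 180 mm long along its x.
- pot: Bystander: small white pot 48 mm wide, 50 mm tall, origin under its centre.
- stone: Bystander: grey polishing stone 70 by 35 by 22 mm, origin under its centre.
- dish: Bystander: flat red dish 100 mm wide, 20 mm tall, origin under its centre.
- coaster: Bystander: dark wooden disc 72 mm wide, 10 mm tall, origin under its centre.
There are look-alikes about, which are no part of the job. What is shaped like the caddy but orange or purple is not meant. Leave any yellow look-alike of the jack alone.

How it is judged (in metres and radians):
On the way, in this order (a step that is already met when the one before it is completed fails the run):
1. caddy and jar stand upright on the floor of the tray, released (x of caddy in the frame of tray_floor between -0.008 and 0.008 m and y of caddy in the frame of tray_floor between -0.042 and 0.042 m and z of caddy in the frame of tray_floor between -0.004 and 0.006 m and angle between the z axis of each of caddy, jar and the z axis of tray_floor, either way round below 0.1 rad and contact force between each of the arm, the fingers and caddy below 0.3 N and x of jar in the frame of tray_floor between -0.008 and 0.008 m and y of jar in the frame of tray_floor between -0.042 and 0.042 m and z of jar in the frame of tray_floor between -0.004 and 0.006 m and contact force between each of the arm, the fingers and jar below 0.3 N), for 0.2 s.
2. the jack stands flat on the table with its saddle under the studded ear, released (horizontal distance between saddle_top and lift_point below 0.011 m and height (world z) of jack below 0.004 m and angle between jack's own z axis and vertical below 0.05 rad and contact force between each of the arm, the fingers and jack below 0.3 N), for 0.2 s.
3. trial stroke: handle fully down, the deck raised by the jack (value of joint deck above 0.065 rad and value of joint jack_handle above 0.48 rad and contact force between jack and station above 3 N and contact force between each of the arm, the fingers and station below 0.3 N and horizontal distance between saddle_top and lift_point below 0.011 m), for 0.1 s.
4. handle back up and the deck settled on its frame (value of joint deck below 0.01 rad and value of joint jack_handle below 0.12 rad), for 0.1 s.
At the end, for the whole second after the job is handed in: Fingers press the jack (>2 N), handle past 0.48 rad; deck past 0.065 rad on the jack (>3 N), untouched by the robot; jack flat (0.05 rad), saddle within 11 mm of the lift point; caddy and jar on the tray floor, square to it within 0.1 rad, untouched (all of step 1 and all of step 3 and height (world z) of jack below 0.004 m and angle between jack's own z axis and vertical below 0.05 rad and contact force between the fingers and jack above 2 N); the arm keeps its last pose, push and grip.
It fails at once if another thing on the table is disturbed (moved over 30 mm) (distance of any of bowl, spatula, brush, pot, stone, dish, coaster from where it was at the start of the episode above 0.03 m).
It also fails if it takes over 72 s, if anything falls off the work surface, if the arm or the gripper's body presses on something with over 40 N, if the wrist force passes 120 N, or if a joint passes its speed limit or range.

### The arm

A 6-joint arm with a two-finger parallel gripper is mounted at the origin on the work surface. World frame = base frame: x ahead of the robot, y to its left, z up, the work surface at z = 0. Lengths are in m, angles in degrees, forces in N, time in s.
With the tool pointing down it reaches from about 0.4 to 0.825 m from the base axis. Payload 7 kg.
Tool frame: the origin (TCP) lies midway between the tips of the shut fingers; the grasp point (between the pads) lies 19 mm behind it (grip_depth is the distance from the TCP to the grasp point, in m); z points along the fingers, y is the direction in which the jaws open and shut (so a half turn about z gives the same grasp; the last joint's range is limited). The gripper opens to 85 mm and grips with 20 to 120 N. Pads are 22 mm wide; open, the fingers measure 114 mm over their backs; the gripper's body (76 mm by 85 mm) begins 54 mm behind the grasp point. The pads swing forward as they close: fully open they stand 13 mm farther back than shut.
Start: joints at [-47.722, 20.546, 0.682, 0, -70.136, -16.507], TCP at [0.293, -0.608, 0.231] pointing down, gripper open.
Joint ranges: [-176.03, 176.03], [-82.01, 121.73], [-58.28, 71.71], [-173.87, 95.51], [-174.79, -0.11], [-173.66, 173.66]. Speed limits (degrees/s): [136.94, 136.94, 172.46, 180, 180, 180].

### API

Orientations are given as [roll, pitch, yaw] about the fixed x, y, z axes, in that order (R = Rz(yaw) Ry(pitch) Rx(roll)).
In Python, from bench import * gives the robot as it stands. The module is installed in compiled form; this text tells all that it offers.
- The arm moves only by the tool send_rows, never from a script. Its argument "deltas" is a list of rows, each an object of numbers: "x", "y", "z": the shift along the tool's x, y, z in units of 40 mm (1.0 is 40 mm); "twist": the turn about the tool's z in units of 5 degrees (1.0 is 5 degrees); "hand": the closure, from -1 (fully open) to 1 (shut), so that 0 is half open. In form: [{"x": .., "y": .., "z": .., "twist": .., "hand": ..}, ...]. A call has 1 to 10 rows; each row shifts and turns the commanded pose from where the row before left it, along the tool's axes as they then stand; what a row does not reach is not made up. A row lasts 1/10 s, in which the tool goes at most 50 mm and 8.59 degrees, less where a joint would pass 70% of its speed; a pose out of reach is approached as far as the arm can. A call is refused whole if a number of a shift passes 1 or a number of a turn 1, either way. A call with a gripper value outside its range is refused whole. The fingers move at their own pace and stop on an object; "grip_force" is the grip in N (left out, the last holds). Time passes only in rows, so rows that do not move let the fingers close. It gives the time, the measured TCP pose, the force and the opening at its end, in the units of the state.
- state(): the state, without advancing time (a new reading comes with each control period).
- read_camera(name): name is "side" or "top"; returns the picture (384x512x3 uint8, red, green, blue); there is no depth.
- calibration(name): a dict with "fx", "fy", "cx", "cy" (pixels), "extrinsics" (4x4, takes a point from camera to world coordinates). Camera axes: x right, y up, looking along -z (the intrinsics and any distortion apply to the point x, -y, -z); pixel columns grow to the right and rows downward; lengths in m; the calibration is good to about 2 mm. A picture is of the moment at which its call begins. calibration takes no time and is no camera call.
- close_job(): hands the job in, once; it reports no verdict.
The state is a dict: "time": time; "joint_positions": joint angles; "joint_vel": joint speeds; "effort": joint torques, N m; "eef_pos": TCP position; "tool_rot": TCP orientation; "force": force on the tool from outside, world axes, zero at the start; "torque": the same for the moment, N m; "opening": finger opening in m.
Only numpy, scipy, OpenCV 4.12 (cv2) and the standard library are available. Lean on these libraries where they do the work, as an engineer would, in place of code of your own. Each camera call takes 0.05 s, during which the arm holds its last target.

## Working session

There is one attempt and no reset: what is moved stays moved. The work goes in short steps, Python scripts to look and compute and a tool call to move; the robot and the scene stay as the last step left them, time stands still between calls to the robot, and variables do not carry over. Pictures are saved under pics/ and viewed, and the job is handed in when it is done.

Besides the shell and the picture viewer there is one more tool, called after ">>>" by a JSON object that holds its "method" and its "body". send_rows: Moves the arm, as the interface text tells. Its arguments: {"type":"object","properties":{"deltas":{"type":"array"},"grip_force":{"type":"number"}},"required":["deltas"]}

```bash
mkdir -p pics; ls; python3 - <<'E'
from bench import *
import cv2,numpy as np
print(state())
for n in ("top","side"):
    im=read_camera(n); cv2.imwrite(f"pics/{n}0.png",im[:,:,::-1]); 
    c=calibration(n); print(n,{k:np.round(v,4) for k,v in c.items()})
E
```

```text
pics
{'time': 0.0, 'joint_positions': array([-4.77211235e+01,  2.05921751e+01,  6.34957868e-01, -1.94246672e-02,
       -7.01357661e+01, -1.65059903e+01]), 'joint_vel': array([-0.0115135 ,  0.01194601, -0.01914064, -0.05733765, -0.12742466,
       -0.06903632]), 'effort': array([-1.25917566e-03, -5.83316982e+01,  2.93418288e+01,  6.93635255e+00,
       -5.88342198e-03, -6.99229031e-05]), 'eef_pos': array([ 0.29325541, -0.60744813,  0.23036651]), 'tool_rot': array([ 1.79905660e+02, -8.91254342e-03, -1.54233722e+02]), 'force': array([ 0.09357754, -0.02349225,  0.10387933]), 'torque': array([0.01061015, 0.03024766, 0.04581946]), 'opening': 0.08503213773660542}
top {'fx': np.float64(398.8884), 'fy': np.float64(398.8884), 'cx': np.float64(263.5906), 'cy': np.float64(195.5801), 'extrinsics': array([[ 1.3900e-02,  9.9610e-01, -8.7300e-02,  3.8200e-01],
       [-9.9990e-01,  1.4100e-02,  1.3000e-03, -5.8400e-02],
       [ 2.6000e-03,  8.7200e-02,  9.9620e-01,  1.4281e+00],
       [ 0.0000e+00,  0.0000e+00,  0.0000e+00,  1.0000e+00]])}
side {'fx': np.float64(493.6832), 'fy': np.float64(493.6832), 'cx': np.float64(248.5285), 'cy': np.float64(193.0194), 'extrinsics': array([[ 0.761 ,  0.3353, -0.5554, -0.2631],
       [-0.6486,  0.4112, -0.6405, -0.9769],
       [ 0.0136,  0.8477,  0.5304,  0.8157],
       [ 0.    ,  0.    ,  0.    ,  1.    ]])}
```

View pics/top0.png

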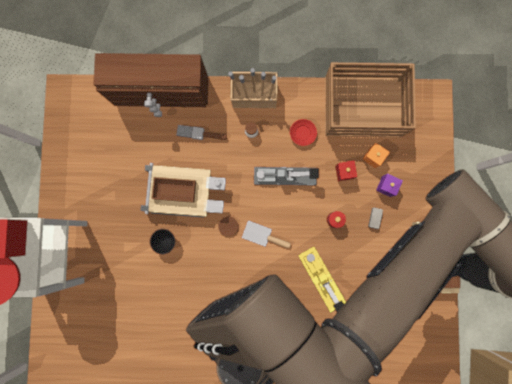

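View pics/side0.png

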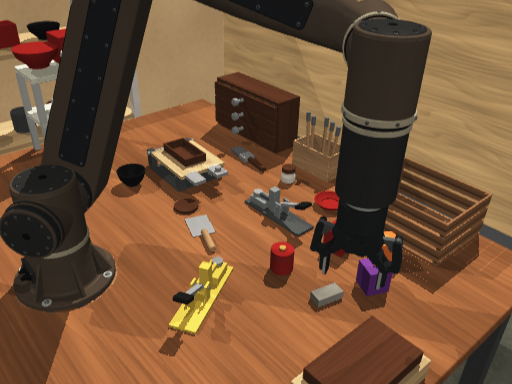

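```bash
python3 - <<'E'
import cv2
im=cv2.imread("pics/top0.png")
a=cv2.resize(im[100:300,60:260],None,fx=3,fy=3,interpolation=cv2.INTER_CUBIC)
b=cv2.resize(im[100:300,230:430],None,fx=3,fy=3,interpolation=cv2.INTER_CUBIC)
cv2.imwrite("pics/top0_L.png",a);cv2.imwrite("pics/top0_R.png",b)
E
```

```text
(no output)
```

View pics/top0_L.png

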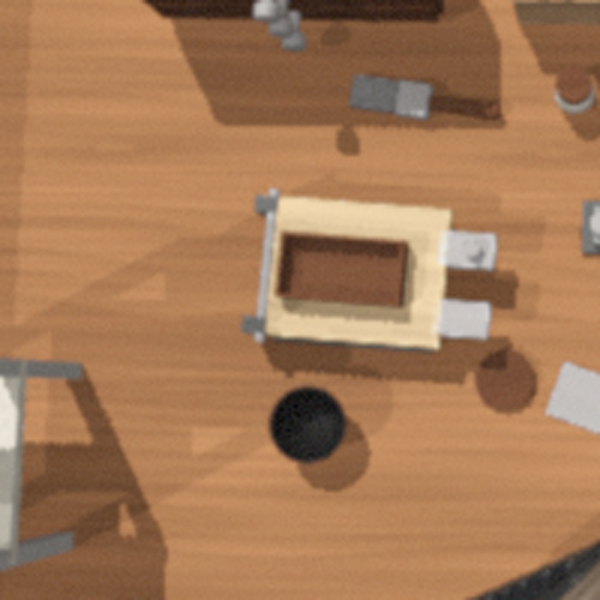

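View pics/top0_R.png

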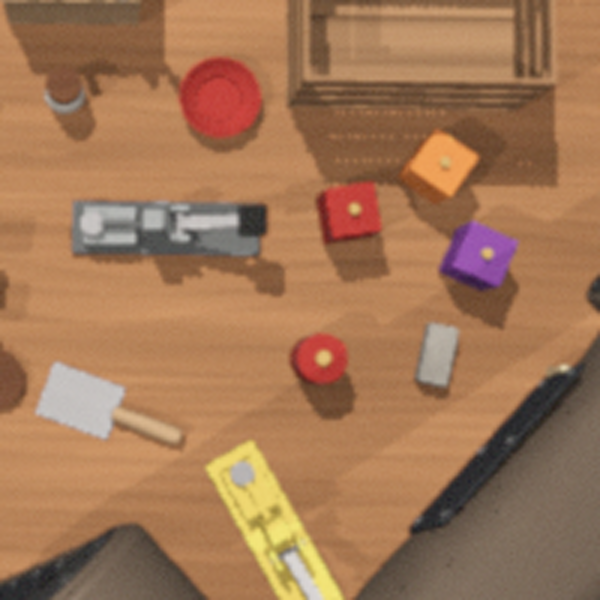

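```bash
cat > h.py <<'E'
import numpy as np,cv2
from bench import *
C={n:calibration(n) for n in("top","side")}
def proj(n,P):
    c=C[n];E=c["extrinsics"];P=np.atleast_2d(P)
    q=(P-E[:3,3])@E[:3,:3]
    return np.c_[c["fx"]*q[:,0]/-q[:,2]+c["cx"], -c["fy"]*q[:,1]/-q[:,2]+c["cy"]]
def back(n,uv,z):
    c=C[n];E=c["extrinsics"]
    uv=np.atleast_2d(uv).astype(float)
    d=np.c_[(uv[:,0]-c["cx"])/c["fx"],-(uv[:,1]-c["cy"])/c["fy"],-np.ones(len(uv))]@E[:3,:3].T
    o=E[:3,3]
    return o+d*((z-o[2])/d[:,2])[:,None]
def frame(x,y,yaw,P,z=0):
    c,s=np.cos(yaw),np.sin(yaw);P=np.atleast_2d(P)
    return np.c_[x+c*P[:,0]-s*P[:,1],y+s*P[:,0]+c*P[:,1],P[:,2]+z]
E
python3 - <<'E'
from h import *
print(calibration("top").keys())
B=lambda u,v,z:np.round(back("top",(u,v),z)[0],3)
o=lambda u,v:(230+u/3-.33,100+v/3-.33)
l=lambda u,v:(60+u/3-.33,100+v/3-.33)
print("caddy btn",B(*o(355,209),.068)); print("jar",B(*o(323,358),.064))
print("saddle",B(*o(93,223),.04),"pad",B(*o(254,220),.086))
print("base corners",[B(*o(*p),.008) for p in((74,202),(72,253),(258,257))])
print("stud",B(*l(475,250),.072)); print("deck corners",[B(*l(*p),.06) for p in((450,210),(438,349),(278,197),(266,334))])
print("ears",[B(*l(*p),.06) for p in((497,233),(495,270),(490,302),(489,338))])
for n,p in dict(bowl=(162,242),coaster=(229,227),pot=(251,131),dish=(304,133),stone=(376,219)).items(): print(n,B(*p,.02))
E
```

```text
dict_keys(['fx', 'fy', 'cx', 'cy', 'extrinsics'])
caddy btn [ 0.596 -0.35   0.068]
jar [ 0.425 -0.313  0.064]
saddle [ 0.579 -0.049  0.04 ] pad [ 0.579 -0.231  0.086]
base corners [array([ 0.609, -0.026,  0.008]), array([ 0.548, -0.024,  0.008]), array([ 0.546, -0.246,  0.008])]
stud [0.542 0.096 0.072]
deck corners [array([0.589, 0.128, 0.06 ]), array([0.429, 0.137, 0.06 ]), array([0.602, 0.327, 0.06 ]), array([0.443, 0.334, 0.06 ])]
ears [array([0.563, 0.073, 0.06 ]), array([0.52 , 0.074, 0.06 ]), array([0.483, 0.079, 0.06 ]), array([0.442, 0.079, 0.06 ])]
bowl [0.337 0.294 0.02 ]
coaster [0.393 0.06  0.02 ]
pot [ 0.738 -0.012  0.02 ]
dish [ 0.733 -0.202  0.02 ]
stone [ 0.428 -0.458  0.02 ]
```

```bash
python3 - <<'E'
import cv2
im=cv2.imread("pics/side0.png")
a=cv2.resize(im[120:240,110:310],None,fx=4,fy=4,interpolation=cv2.INTER_CUBIC)
b=cv2.resize(im[170:320,230:430],None,fx=4,fy=4,interpolation=cv2.INTER_CUBIC)
cv2.imwrite("pics/s0_L.png",a);cv2.imwrite("pics/s0_R.png",b)
E
```

```text
(no output)
```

View pics/s0_L.png

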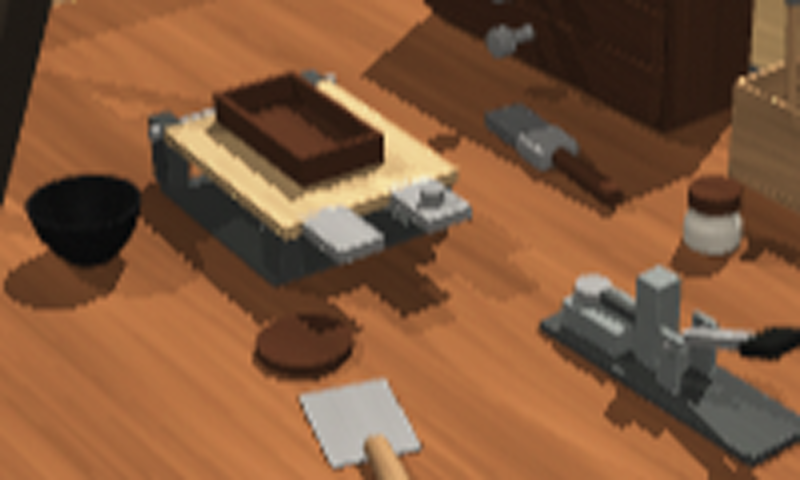

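View pics/s0_R.png

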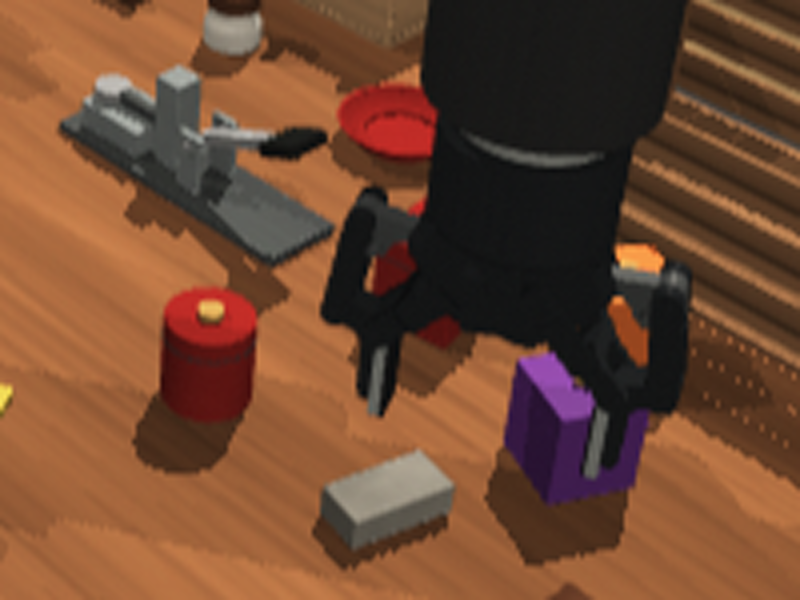

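```bash
cat > fit.py <<'E'
from h import *
from scipy.optimize import least_squares
T=lambda u,v:("top",60+(u+.5)/3-.5,100+(v+.5)/3-.5)
R=lambda u,v:("top",230+(u+.5)/3-.5,100+(v+.5)/3-.5)
S=lambda u,v:("side",110+(u+.5)/4-.5,120+(v+.5)/4-.5)
Q=lambda u,v:("side",230+(u+.5)/4-.5,170+(v+.5)/4-.5)
def fit(name,feats,x0):
    def r(p):
        out=[]
        for (n,u,v),P in feats:
            out+=list((proj(n,frame(*p,np.array(P)/1000.)))[0]-(u,v))
        return np.array(out)
    s=least_squares(r,x0,loss="soft_l1",x_scale=[.01,.01,.05])
    print(name,np.round(s.x[:2],4),"yaw",np.round(np.degrees(s.x[2]),2));print(np.round(s.fun.reshape(-1,2),1).tolist())
    return s.x
st=fit("station",[(T(450,210),(80,-100,60)),(T(438,349),(-80,-100,60)),(T(278,197),(80,100,60)),(T(266,334),(-80,100,60)),
 (T(475,250),(35,-130,72)),(T(497,233),(55,-155,60)),(T(495,270),(15,-155,60)),(T(490,302),(-25,-155,60)),(T(489,338),(-65,-155,60)),
 (S(290,235),(-80,-100,60)),(S(458,172),(80,-100,60)),(S(165,128),(-80,100,60)),(S(433,188),(35,-130,72)),
 (S(345,250),(-65,-155,60)),(S(383,237),(-25,-155,60)),(S(430,220),(15,-155,60)),(S(470,210),(55,-155,60))],[.515,.23,0.07])
tr=fit("tray",[(T(282,233),(38,71,86)),(T(408,240),(38,-71,86)),(T(404,307),(-38,-71,86)),(T(277,300),(-38,71,86)),
 (S(215,95),(-38,71,86)),(S(292,73),(38,71,86)),(S(383,134),(38,-71,86)),(S(304,156),(-38,-71,86))],[.515,.25,0.07])
jk=fit("jack",[(R(93,223),(70,0,40)),(R(254,220),(-110,0,86)),(R(74,202),(95,-32,8)),(R(72,253),(95,32,8)),(R(258,257),(-130,32,8)),
 (R(153,219),(0,0,80)),(Q(111,82),(70,0,40)),(Q(178,72),(0,0,80)),(Q(62,126),(95,32,8)),(Q(270,258),(-130,32,8)),(Q(332,228),(-130,-32,8)),(Q(297,137),(-110,0,86))],[.579,-.12,np.pi/2])
lp=frame(*st,np.array([[.035,-.130,.048]]))[0]; sd=frame(*jk,np.array([[.07,0,.04]]))[0]
print("lift",lp,"saddle",sd)
E
python3 fit.py
```

```text
station [0.516  0.2307] yaw -3.54
[[0.5, -0.1], [0.4, -0.3], [0.3, -0.1], [-0.4, 0.2], [-0.7, -0.3], [0.0, 0.6], [-0.3, -0.3], [0.4, 0.6], [-0.2, 0.2], [-1.0, -1.6], [0.4, -0.5], [-0.5, 0.4], [0.2, -0.1], [-1.0, 0.7], [0.9, 0.0], [0.1, 0.4], [0.9, -0.8]]
tray [0.5157 0.2437] yaw -2.56
[[0.1, -0.1], [-0.1, -0.0], [-0.5, -0.0], [-0.1, -0.1], [-0.5, 0.3], [0.0, -0.1], [0.7, 0.3], [0.0, 1.5]]
jack [ 0.5788 -0.1187] yaw 89.83
[[-0.1, 0.1], [-0.8, 0.1], [-0.5, -0.6], [-0.2, 0.1], [0.6, -0.1], [0.4, 0.2], [0.6, 0.7], [0.4, 1.3], [-0.8, -1.1], [0.1, 0.7], [0.8, -0.6], [-1.6, -0.2]]
lift [0.54289403 0.09882988 0.048     ] saddle [ 0.57902926 -0.0487091   0.04      ]
```

```bash
python3 - <<'E'
import cv2
im=cv2.imread("pics/top0.png")
a=cv2.resize(im[155:235,320:400],None,fx=7,fy=7,interpolation=cv2.INTER_CUBIC)
cv2.imwrite("pics/cad.png",a)
E
```

```text
(no output)
```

View pics/cad.png

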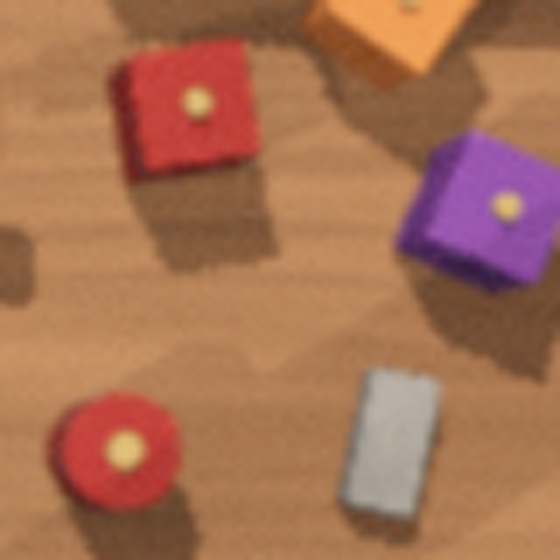

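```bash
cat >> fit.py <<'E'
U=lambda u,v:("top",320+(u+.5)/7-.5,155+(v+.5)/7-.5)
cd=fit("caddy",[(U(125,50),(29,29,66)),(U(243,40),(29,-29,66)),(U(258,158),(-29,-29,66)),(U(138,170),(-29,29,66)),(U(199,102),(0,0,68))],[.596,-.35,.1])
jr=fit("jar",[(U(124,452),(0,0,65)),(U(124,452),(0,0,62))],[.425,-.313,0])
fit("jar side",[(Q(209,314),(0,0,64)),(Q(209,320),(0,0,62))],[.425,-.313,0])
og=fit("orange",[],[.6,-.4,0]) if 0 else None
E
python3 fit.py|tail -6
```

```text
caddy [ 0.5959 -0.3468] yaw 6.28
[[0.3, 0.2], [0.1, 0.1], [-0.1, -0.2], [0.3, -0.3], [-0.9, 0.2]]
jar [ 0.4243 -0.3132] yaw 0.0
[[0.1, -0.0], [-0.1, 0.0]]
jar side [ 0.4216 -0.3147] yaw 0.0
[[0.0, 0.4], [-0.0, -0.4]]
```

>>> {"method": "send_rows", "body": {"deltas": [{"twist":-1,"hand":-1},{"twist":-1,"hand":-1},{"twist":-1,"hand":-1},{"twist":-1,"hand":-1},{"twist":-1,"hand":-1},{"twist":-1,"hand":-1},{"twist":-1,"hand":-1},{"twist":-1,"hand":-1},{"twist":-1,"hand":-1},{"twist":-1,"hand":-1}], "grip_force": 40}}

```text
schema error: expected keys x, y, z, twist, hand
```

>>> {"method": "send_rows", "body": {"deltas": [{"twist":-1,"hand":-1},{"twist":-1,"hand":-1},{"twist":-1,"hand":-1},{"twist":-1,"hand":-1},{"twist":-0.1,"hand":-1},{"hand":-1}]}}

```text
schema error: expected keys x, y, z, twist, hand
```

```bash
cat > go.py <<'E'
import sys
from h import *
def go(x,y,z,yaw):
    s=state();p=s["eef_pos"];r=s["tool_rot"];ps=np.radians(r[2])
    d=np.array([x,y,z])-p
    tx=d[0]*np.cos(ps)+d[1]*np.sin(ps);ty=d[0]*np.sin(ps)-d[1]*np.cos(ps)
    print("t",round(s["time"],2),"pos",np.round(p,4),"rot",np.round(r,2),"F",np.round(s["force"],1),"open",round(s["opening"],4))
    print("units x %.3f y %.3f z %.3f twist %.2f"%(tx/.04,ty/.04,-d[2]/.04,-((yaw-r[2]+180)%360-180)/5))
if __name__=="__main__": go(*map(float,sys.argv[1:]))
E
python3 go.py .596 -.348 .12 -83.7
```

```text
t 0.1 pos [ 0.2932 -0.6075  0.2305] rot [ 1.7991e+02 -1.0000e-02 -1.5423e+02] F [ 0.4 -0.3  0.5] open 0.0851
units x -9.637 y 2.553 z 2.762 twist -14.11
```

>>> {"method": "send_rows", "body": {"deltas": [{"x":-0.5,"y":0.13,"z":0,"twist":0,"hand":-1},{"x":-1,"y":0.26,"z":0,"twist":0,"hand":-1},{"x":-1,"y":0.26,"z":0,"twist":0,"hand":-1},{"x":-1,"y":0.27,"z":0,"twist":0,"hand":-1},{"x":-1,"y":0.27,"z":0,"twist":0,"hand":-1},{"x":-1,"y":0.27,"z":0,"twist":0,"hand":-1},{"x":-1,"y":0.27,"z":0,"twist":0,"hand":-1},{"x":-1,"y":0.27,"z":0,"twist":0,"hand":-1},{"x":-1,"y":0.27,"z":0,"twist":0,"hand":-1},{"x":-1,"y":0.27,"z":0,"twist":0,"hand":-1}], "grip_force": 40}}

```text
time: 1.1
eef_pos: [0.5924, -0.3497, 0.2309]
tool_rot: [180.0, -0.0, -154.2]
force: [0.1, -0.9, 0.8]
opening: 0.0856
```

>>> {"method": "send_rows", "body": {"deltas": [{"x":0,"y":0,"z":0,"twist":-1,"hand":-1},{"x":0,"y":0,"z":0,"twist":-1,"hand":-1},{"x":0,"y":0,"z":0,"twist":-1,"hand":-1},{"x":0,"y":0,"z":0,"twist":-1,"hand":-1},{"x":0,"y":0,"z":0,"twist":-1,"hand":-1},{"x":0,"y":0,"z":0,"twist":-1,"hand":-1},{"x":0,"y":0,"z":0,"twist":-1,"hand":-1},{"x":0,"y":0,"z":0,"twist":-1,"hand":-1},{"x":0,"y":0,"z":0,"twist":-1,"hand":-1},{"x":0,"y":0,"z":0,"twist":-1,"hand":-1}]}}

```text
time: 2.1
eef_pos: [0.5913, -0.351, 0.2307]
tool_rot: [179.9, 0.0, -104.0]
force: [0.1, 0.5, -0.7]
opening: 0.0858
```

>>> {"method": "send_rows", "body": {"deltas": [{"x":0,"y":0,"z":0,"twist":-1,"hand":-1},{"x":0,"y":0,"z":0,"twist":-1,"hand":-1},{"x":0,"y":0,"z":0,"twist":-1,"hand":-1},{"x":0,"y":0,"z":0,"twist":-1,"hand":-1},{"x":0,"y":0,"z":0,"twist":-0.1,"hand":-1},{"x":0,"y":0,"z":0,"twist":0,"hand":-1}]}}

```text
time: 2.7
eef_pos: [0.5913, -0.3511, 0.2309]
tool_rot: [180.0, 0.0, -83.8]
force: [0.3, -1.0, 0.1]
opening: 0.0853
```

```bash
python3 go.py .596 -.348 .12 -83.7
```

```text
t 2.7 pos [ 0.5913 -0.3511  0.2309] rot [ 1.7997e+02  2.0000e-02 -8.3850e+01] F [ 0.3 -1.   0.1] open 0.0853
units x -0.064 y -0.124 z 2.773 twist -0.03
```

>>> {"method": "send_rows", "body": {"deltas": [{"x":-0.06,"y":-0.12,"z":0.7,"twist":0,"hand":-1},{"x":0,"y":0,"z":1,"twist":0,"hand":-1},{"x":0,"y":0,"z":1,"twist":0,"hand":-1},{"x":0,"y":0,"z":0.5,"twist":0,"hand":-1},{"x":0,"y":0,"z":0,"twist":0,"hand":-1}]}}

```text
time: 3.2
eef_pos: [0.5937, -0.3473, 0.0993]
tool_rot: [179.7, 0.2, -83.9]
force: [-0.8, 0.3, 0.3]
opening: 0.0855
```

```bash
python3 - <<'E'
from h import *
im=read_camera("side"); cv2.imwrite("pics/a1.png",cv2.resize(im[150:300,250:430,::-1],None,fx=4,fy=4,interpolation=cv2.INTER_CUBIC))
E
python3 go.py .596 -.348 .024 -83.7
```

```text
t 3.25 pos [ 0.5952 -0.3481  0.1019] rot [ 1.7983e+02  6.0000e-02 -8.3810e+01] F [-0.5 -0.   1. ] open 0.0857
units x 0.000 y -0.020 z 1.949 twist -0.02
```

View pics/a1.png

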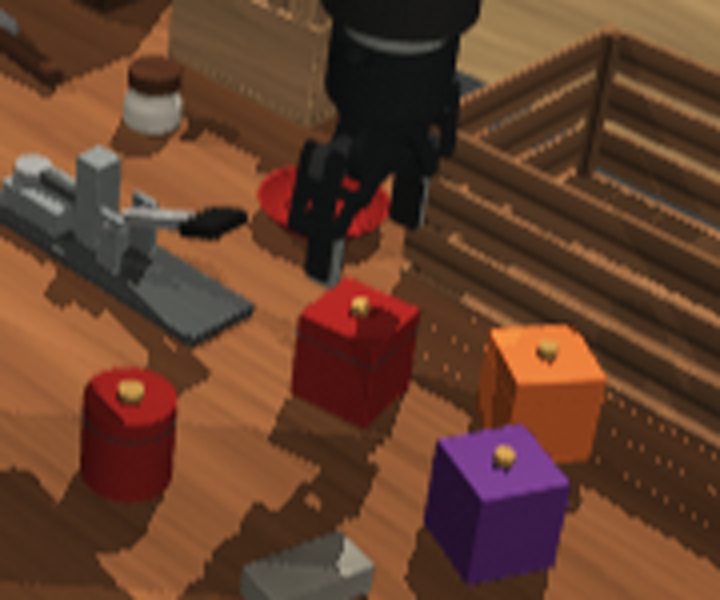

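```bash
python3 - <<'E'
from h import *
for P in [(.5952,-.3481,.1019),(.5952,-.3481,.115),(.596,-.348,.068)]:
    u=proj("side",P)[0]; print((u-(250,150)+.5)*4-.5)
E
```

```text
[365.44662059 265.75335321]
[367.78161578 248.7369616 ]
[360.21876306 308.39532169]
```

Consistent: the caddy button is seen at (360,306), which matches the estimate. Descend and grip.

>>> {"method": "send_rows", "body": {"deltas": [{"x":0,"y":-0.02,"z":0.6,"twist":0,"hand":-1},{"x":0,"y":0,"z":0.8,"twist":0,"hand":-1},{"x":0,"y":0,"z":0.55,"twist":0,"hand":-1},{"x":0,"y":0,"z":0,"twist":0,"hand":-1},{"x":0,"y":0,"z":0,"twist":0,"hand":1},{"x":0,"y":0,"z":0,"twist":0,"hand":1},{"x":0,"y":0,"z":0,"twist":0,"hand":1},{"x":0,"y":0,"z":0,"twist":0,"hand":1},{"x":0,"y":0,"z":0,"twist":0,"hand":1}], "grip_force": 40}}

```text
time: 4.15
eef_pos: [0.5983, -0.3487, 0.0281]
tool_rot: [-179.8, -0.1, -83.7]
force: [-0.2, -0.1, 6.4]
opening: 0.0577
```

```bash
python3 go.py .596 -.348 .2 -83.7
```

```text
t 4.15 pos [ 0.5983 -0.3487  0.0281] rot [-1.7981e+02 -1.1000e-01 -8.3700e+01] F [-0.2 -0.1  6.4] open 0.0577
units x -0.025 y 0.055 z -4.297 twist -0.00
```

>>> {"method": "send_rows", "body": {"deltas": [{"x":0,"y":0,"z":-0.4,"twist":0,"hand":1},{"x":0,"y":0,"z":-1,"twist":0,"hand":1},{"x":0,"y":0,"z":-1,"twist":0,"hand":1},{"x":0,"y":0,"z":-1,"twist":0,"hand":1},{"x":0,"y":0,"z":-1,"twist":0,"hand":1},{"x":0,"y":0,"z":0,"twist":0,"hand":1}]}}

```text
time: 4.75
eef_pos: [0.5995, -0.3496, 0.2102]
tool_rot: [-179.4, -0.3, -83.7]
force: [0.2, -0.4, -2.9]
opening: 0.0576
```

```bash
python3 go.py .5175 .2757 .2 -93.4
```

```text
t 4.75 pos [ 0.5995 -0.3496  0.2102] rot [-179.41   -0.34  -83.69] F [ 0.2 -0.4 -2.9] open 0.0576
units x -15.763 y 0.320 z 0.255 twist 1.94
```

>>> {"method": "send_rows", "body": {"deltas": [{"x":-0.3,"y":0.02,"z":0,"twist":0,"hand":1},{"x":-0.6,"y":0.02,"z":0,"twist":0,"hand":1},{"x":-0.9,"y":0.02,"z":0,"twist":0,"hand":1},{"x":-1,"y":0.02,"z":0,"twist":0,"hand":1},{"x":-1,"y":0.02,"z":0,"twist":0,"hand":1},{"x":-1,"y":0.02,"z":0,"twist":0,"hand":1},{"x":-1,"y":0.02,"z":0,"twist":0,"hand":1},{"x":-1,"y":0.02,"z":0,"twist":0,"hand":1},{"x":-1,"y":0.02,"z":0,"twist":0,"hand":1},{"x":-1,"y":0.02,"z":0,"twist":0,"hand":1}]}}

```text
time: 5.75
eef_pos: [0.5484, 0.0026, 0.2004]
tool_rot: [179.9, 0.0, -83.7]
force: [1.5, 1.0, -4.2]
opening: 0.0576
```

>>> {"method": "send_rows", "body": {"deltas": [{"x":-1,"y":0.02,"z":0,"twist":0,"hand":1},{"x":-1,"y":0.02,"z":0,"twist":0,"hand":1},{"x":-1,"y":0.02,"z":0,"twist":0,"hand":1},{"x":-1,"y":0.02,"z":0,"twist":0,"hand":1},{"x":-1,"y":0.02,"z":0,"twist":0,"hand":1},{"x":-0.9,"y":0.02,"z":0,"twist":0,"hand":1},{"x":-0.6,"y":0,"z":0,"twist":0,"hand":1},{"x":-0.4,"y":0,"z":0,"twist":1,"hand":1},{"x":0,"y":0,"z":0,"twist":0.94,"hand":1},{"x":0,"y":0,"z":0,"twist":0,"hand":1}]}}

```text
time: 6.75
eef_pos: [0.5139, 0.2748, 0.2001]
tool_rot: [179.9, -0.1, -93.4]
force: [-0.0, 0.4, -4.1]
opening: 0.0578
```

```bash
python3 go.py .5175 .2757 .2 -93.4
```

```text
t 6.75 pos [0.5139 0.2748 0.2001] rot [ 1.7988e+02 -9.0000e-02 -9.3440e+01] F [-0.   0.4 -4.1] open 0.0578
units x -0.027 y -0.087 z 0.003 twist -0.01
```

>>> {"method": "send_rows", "body": {"deltas": [{"x":-0.03,"y":-0.09,"z":0.5,"twist":0,"hand":1},{"x":0,"y":0,"z":0.9,"twist":0,"hand":1},{"x":0,"y":0,"z":0.5,"twist":0,"hand":1},{"x":0,"y":0,"z":0,"twist":0,"hand":1},{"x":0,"y":0,"z":0,"twist":0,"hand":1}]}}

```text
time: 7.25
eef_pos: [0.5191, 0.2753, 0.1255]
tool_rot: [180.0, -0.1, -93.4]
force: [0.3, 1.2, -3.5]
opening: 0.0575
```

```bash
python3 go.py .5175 .2757 .093 -93.4; python3 - <<'E'
from h import *
im=read_camera("side"); a=cv2.resize(im[100:220,120:260,::-1],None,fx=4,fy=4,interpolation=cv2.INTER_CUBIC)
im=read_camera("top"); b=cv2.resize(im[140:240,120:240,::-1],None,fx=4,fy=4,interpolation=cv2.INTER_CUBIC)
cv2.imwrite("pics/b1.png",a);cv2.imwrite("pics/b2.png",b)
E
```

```text
t 7.25 pos [0.5191 0.2753 0.1255] rot [ 1.7998e+02 -6.0000e-02 -9.3350e+01] F [ 0.3  1.2 -3.5] open 0.0575
units x -0.008 y 0.039 z 0.813 twist 0.01
```

View pics/b1.png

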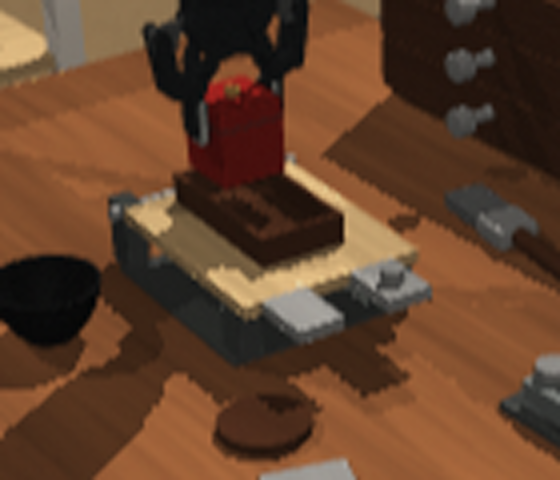

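View pics/b2.png

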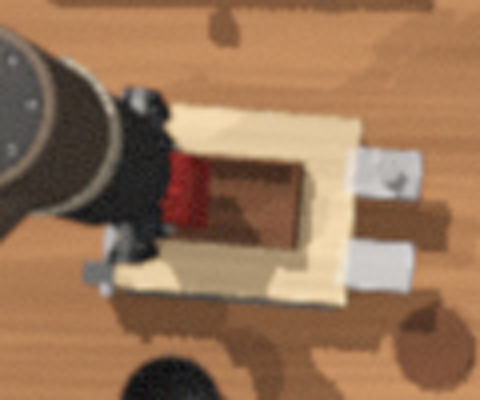

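>>> {"method": "send_rows", "body": {"deltas": [{"x":0,"y":0.04,"z":0.3,"twist":0,"hand":1},{"x":0,"y":0,"z":0.2,"twist":0,"hand":1},{"x":0,"y":0,"z":0.15,"twist":0,"hand":1},{"x":0,"y":0,"z":0.1,"twist":0,"hand":1},{"x":0,"y":0,"z":0,"twist":0,"hand":1},{"x":0,"y":0,"z":0,"twist":0,"hand":1}]}}

```text
time: 7.95
eef_pos: [0.5176, 0.2758, 0.0953]
tool_rot: [180.0, -0.0, -93.4]
force: [-0.7, -0.2, -4.1]
opening: 0.0578
```

```bash
python3 go.py .5175 .2757 .092 -93.4
```

```text
t 7.95 pos [0.5176 0.2758 0.0953] rot [ 1.800e+02 -1.000e-02 -9.342e+01] F [-0.7 -0.2 -4.1] open 0.0578
units x 0.003 y 0.003 z 0.082 twist -0.00
```

>>> {"method": "send_rows", "body": {"deltas": [{"x":0,"y":0,"z":0.06,"twist":0,"hand":1},{"x":0,"y":0,"z":0,"twist":0,"hand":1},{"x":0,"y":0,"z":0,"twist":0,"hand":1}]}}

```text
time: 8.25
eef_pos: [0.5178, 0.276, 0.0932]
tool_rot: [-180.0, 0.0, -93.4]
force: [0.3, 0.8, -2.9]
opening: 0.0577
```

>>> {"method": "send_rows", "body": {"deltas": [{"x":0,"y":0,"z":0.03,"twist":0,"hand":1},{"x":0,"y":0,"z":0,"twist":0,"hand":0.2},{"x":0,"y":0,"z":0,"twist":0,"hand":-1},{"x":0,"y":0,"z":0,"twist":0,"hand":-1},{"x":0,"y":0,"z":0,"twist":0,"hand":-1},{"x":0,"y":0,"z":0,"twist":0,"hand":-1},{"x":0,"y":0,"z":-0.5,"twist":0,"hand":-1},{"x":0,"y":0,"z":-1,"twist":0,"hand":-1},{"x":0,"y":0,"z":-1,"twist":0,"hand":-1},{"x":0,"y":0,"z":-0.8,"twist":0,"hand":-1}]}}

```text
time: 9.25
eef_pos: [0.5179, 0.2759, 0.2261]
tool_rot: [-179.9, 0.0, -93.4]
force: [0.6, -0.6, -0.3]
opening: 0.0854
```

```bash
python3 - <<'E'
from h import *
im=read_camera("side"); a=cv2.resize(im[100:220,120:260,::-1],None,fx=4,fy=4,interpolation=cv2.INTER_CUBIC)
cv2.imwrite("pics/c1.png",a)
E
python3 go.py .424 -.3135 .2 -60
```

```text
t 9.3 pos [0.52   0.2771 0.2317] rot [-179.58    0.3   -93.37] F [2.1 1.1 6.7] open 0.0853
units x 14.880 y 1.528 z 0.792 twist -6.67
```

View pics/c1.png

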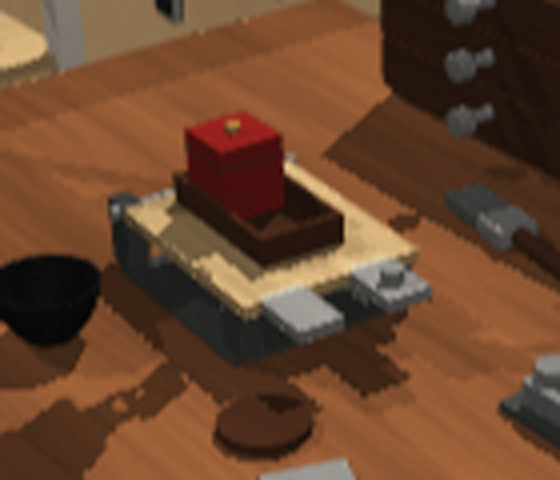

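>>> {"method": "send_rows", "body": {"deltas": [{"x":0.4,"y":0.1,"z":0,"twist":0,"hand":-1},{"x":0.8,"y":0.1,"z":0,"twist":0,"hand":-1},{"x":1,"y":0.1,"z":0,"twist":0,"hand":-1},{"x":1,"y":0.1,"z":0,"twist":0,"hand":-1},{"x":1,"y":0.1,"z":0,"twist":0,"hand":-1},{"x":1,"y":0.1,"z":0,"twist":0,"hand":-1},{"x":1,"y":0.1,"z":0,"twist":0,"hand":-1},{"x":1,"y":0.1,"z":0,"twist":0,"hand":-1},{"x":1,"y":0.1,"z":0,"twist":0,"hand":-1},{"x":1,"y":0.1,"z":0,"twist":0,"hand":-1}]}}

```text
time: 10.3
eef_pos: [0.4541, -0.091, 0.2229]
tool_rot: [179.9, -0.0, -93.4]
force: [0.0, -0.2, 0.3]
opening: 0.0855
```

>>> {"method": "send_rows", "body": {"deltas": [{"x":1,"y":0.1,"z":0,"twist":0,"hand":-1},{"x":1,"y":0.1,"z":0,"twist":0,"hand":-1},{"x":1,"y":0.1,"z":0,"twist":0,"hand":-1},{"x":1,"y":0.1,"z":0,"twist":0,"hand":-1},{"x":1,"y":0.1,"z":0.2,"twist":0,"hand":-1},{"x":0.6,"y":0.03,"z":0.6,"twist":0,"hand":-1},{"x":0,"y":0,"z":0.9,"twist":0,"hand":-1},{"x":0,"y":0,"z":0.9,"twist":0,"hand":-1},{"x":0,"y":0,"z":0.2,"twist":0,"hand":-1},{"x":0,"y":0,"z":0,"twist":0,"hand":-1}]}}

```text
time: 11.3
eef_pos: [0.4196, -0.3113, 0.1105]
tool_rot: [179.8, 0.0, -93.4]
force: [0.0, 0.1, 1.3]
opening: 0.0855
```

```bash
python3 - <<'E'
from h import *
im=read_camera("side"); cv2.imwrite("pics/d1.png",cv2.resize(im[180:320,200:380,::-1],None,fx=4,fy=4,interpolation=cv2.INTER_CUBIC))
E
python3 go.py .4235 -.3137 .026 -93.4
```

```text
t 11.35 pos [ 0.4209 -0.3116  0.112 ] rot [ 1.7994e+02 -2.0000e-02 -9.3400e+01] F [ 1.  -0.5  0.6] open 0.0855
units x 0.048 y -0.067 z 2.151 twist 0.00
```

View pics/d1.png

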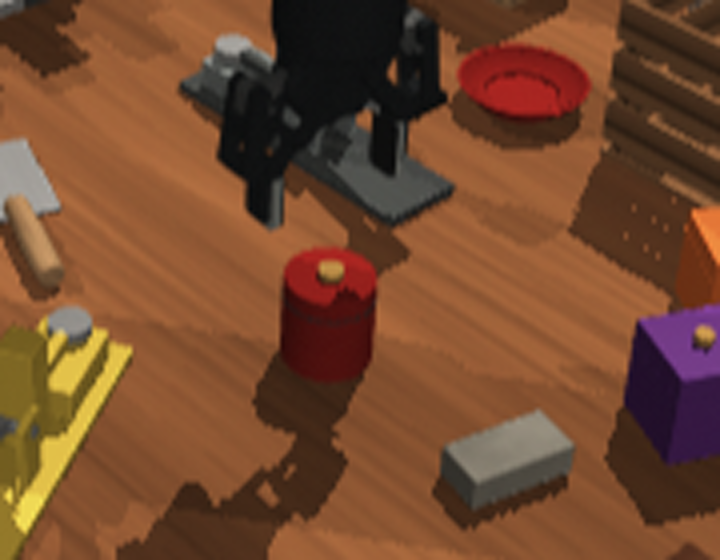

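>>> {"method": "send_rows", "body": {"deltas": [{"x":0.05,"y":-0.07,"z":0.6,"twist":0,"hand":-1},{"x":0,"y":0,"z":0.9,"twist":0,"hand":-1},{"x":0,"y":0,"z":0.68,"twist":0,"hand":-1},{"x":0,"y":0,"z":0,"twist":0,"hand":-1},{"x":0,"y":0,"z":0,"twist":0,"hand":1},{"x":0,"y":0,"z":0,"twist":0,"hand":1},{"x":0,"y":0,"z":0,"twist":0,"hand":1},{"x":0,"y":0,"z":0,"twist":0,"hand":1},{"x":0,"y":0,"z":0,"twist":0,"hand":1}], "grip_force": 40}}

```text
time: 12.25
eef_pos: [0.4254, -0.3142, 0.027]
tool_rot: [-179.8, -0.1, -93.4]
force: [-0.1, 1.7, 7.0]
opening: 0.0571
```

>>> {"method": "send_rows", "body": {"deltas": [{"x":0,"y":0,"z":-0.4,"twist":0,"hand":1},{"x":0,"y":0,"z":-1,"twist":0,"hand":1},{"x":0,"y":0,"z":-1,"twist":0,"hand":1},{"x":0,"y":0,"z":-1,"twist":0,"hand":1},{"x":0,"y":0,"z":-1,"twist":0,"hand":1},{"x":0,"y":0,"z":0,"twist":0,"hand":1}]}}

```text
time: 12.85
eef_pos: [0.4266, -0.3151, 0.2079]
tool_rot: [-179.3, -0.2, -93.4]
force: [0.6, 0.3, -3.1]
opening: 0.0568
```

```bash
python3 go.py .5139 .2118 .2 -93.4
```

```text
t 12.85 pos [ 0.4266 -0.3151  0.2079] rot [-179.35   -0.23  -93.38] F [ 0.6  0.3 -3.1] open 0.0568
units x -13.278 y -1.402 z 0.199 twist 0.00
```

>>> {"method": "send_rows", "body": {"deltas": [{"x":-0.4,"y":-0.1,"z":0,"twist":0,"hand":1},{"x":-0.8,"y":-0.1,"z":0,"twist":0,"hand":1},{"x":-1,"y":-0.1,"z":0,"twist":0,"hand":1},{"x":-1,"y":-0.1,"z":0,"twist":0,"hand":1},{"x":-1,"y":-0.1,"z":0,"twist":0,"hand":1},{"x":-1,"y":-0.1,"z":0,"twist":0,"hand":1},{"x":-1,"y":-0.1,"z":0,"twist":0,"hand":1},{"x":-1,"y":-0.1,"z":0,"twist":0,"hand":1},{"x":-1,"y":-0.1,"z":0,"twist":0,"hand":1},{"x":-1,"y":-0.1,"z":0,"twist":0,"hand":1}]}}

```text
time: 13.85
eef_pos: [0.4852, 0.053, 0.2011]
tool_rot: [-180.0, 0.1, -93.4]
force: [0.5, 0.1, -3.3]
opening: 0.0571
```

>>> {"method": "send_rows", "body": {"deltas": [{"x":-1,"y":-0.1,"z":0,"twist":0,"hand":1},{"x":-1,"y":-0.1,"z":0,"twist":0,"hand":1},{"x":-1,"y":-0.1,"z":0,"twist":0,"hand":1},{"x":-0.7,"y":-0.1,"z":0,"twist":0,"hand":1},{"x":-0.35,"y":0,"z":0,"twist":0,"hand":1},{"x":0,"y":0,"z":0,"twist":0,"hand":1},{"x":0,"y":0,"z":0,"twist":0,"hand":1}]}}

```text
time: 14.55
eef_pos: [0.5107, 0.2115, 0.2004]
tool_rot: [180.0, -0.0, -93.4]
force: [0.2, 0.2, -2.0]
opening: 0.0575
```

```bash
python3 go.py .5139 .2118 .13 -93.4
```

```text
t 14.55 pos [0.5107 0.2115 0.2004] rot [ 1.7996e+02 -2.0000e-02 -9.3410e+01] F [ 0.2  0.2 -2. ] open 0.0575
units x -0.011 y -0.080 z 1.761 twist -0.00
```

>>> {"method": "send_rows", "body": {"deltas": [{"x":0,"y":-0.08,"z":0.5,"twist":0,"hand":1},{"x":0,"y":0,"z":0.9,"twist":0,"hand":1},{"x":0,"y":0,"z":0.36,"twist":0,"hand":1},{"x":0,"y":0,"z":0,"twist":0,"hand":1},{"x":0,"y":0,"z":0,"twist":0,"hand":1}]}}

```text
time: 15.05
eef_pos: [0.5148, 0.2111, 0.1309]
tool_rot: [-180.0, -0.0, -93.5]
force: [-0.8, 1.0, -2.3]
opening: 0.057
```

```bash
python3 - <<'E'
from h import *
im=read_camera("side"); a=cv2.resize(im[100:220,120:260,::-1],None,fx=4,fy=4,interpolation=cv2.INTER_CUBIC)
cv2.imwrite("pics/e1.png",a)
E
python3 go.py .5139 .2118 .092 -93.4
```

```text
t 15.1 pos [0.5152 0.2116 0.1315] rot [-1.7991e+02  6.0000e-02 -9.3450e+01] F [-0.3 -0.2 -3.1] open 0.0566
units x -0.003 y 0.033 z 0.987 twist -0.01
```

View pics/e1.png

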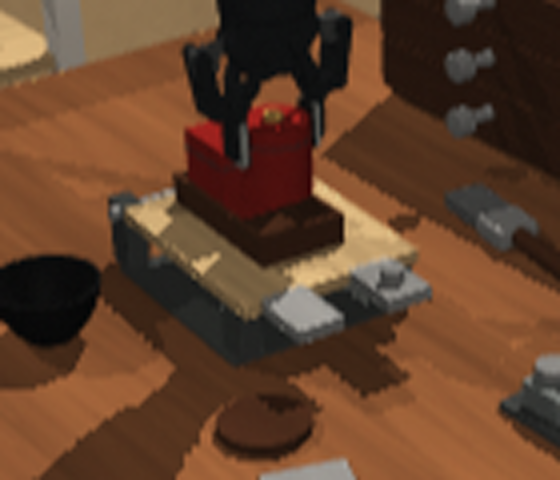

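>>> {"method": "send_rows", "body": {"deltas": [{"x":0,"y":0.03,"z":0.4,"twist":0,"hand":1},{"x":0,"y":0,"z":0.3,"twist":0,"hand":1},{"x":0,"y":0,"z":0.2,"twist":0,"hand":1},{"x":0,"y":0,"z":0.06,"twist":0,"hand":1},{"x":0,"y":0,"z":0,"twist":0,"hand":1},{"x":0,"y":0,"z":0,"twist":0,"hand":1}]}}

```text
time: 15.7
eef_pos: [0.5136, 0.2121, 0.0921]
tool_rot: [-180.0, 0.0, -93.4]
force: [-0.5, -0.3, -1.4]
opening: 0.0574
```

>>> {"method": "send_rows", "body": {"deltas": [{"x":0,"y":0,"z":0.02,"twist":0,"hand":1},{"x":0,"y":0,"z":0,"twist":0,"hand":0.2},{"x":0,"y":0,"z":0,"twist":0,"hand":-1},{"x":0,"y":0,"z":0,"twist":0,"hand":-1},{"x":0,"y":0,"z":0,"twist":0,"hand":-1},{"x":0,"y":0,"z":0,"twist":0,"hand":-1},{"x":0,"y":0,"z":-0.5,"twist":0,"hand":-1},{"x":0,"y":0,"z":-1,"twist":0,"hand":-1},{"x":0,"y":0,"z":-1,"twist":0,"hand":-1},{"x":0,"y":0,"z":-0.8,"twist":0,"hand":-1}]}}

```text
time: 16.7
eef_pos: [0.5137, 0.212, 0.2253]
tool_rot: [-179.9, 0.0, -93.4]
force: [0.1, 0.6, -0.3]
opening: 0.0854
```

```bash
python3 - <<'E'
from h import *
im=read_camera("side"); a=cv2.resize(im[100:220,120:260,::-1],None,fx=4,fy=4,interpolation=cv2.INTER_CUBIC)
cv2.imwrite("pics/f1.png",a)
E
python3 go.py .5788 -.1187 .2 -90.2
```

```text
t 16.75 pos [0.516  0.2131 0.2307] rot [-179.55    0.26  -93.37] F [2.7 0.5 6.5] open 0.0856
units x 8.188 y -2.056 z 0.768 twist -0.63
```

View pics/f1.png

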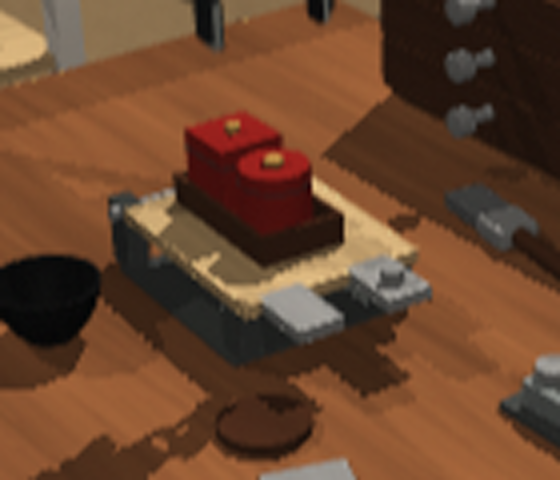

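>>> {"method": "send_rows", "body": {"deltas": [{"x":0.5,"y":-0.2,"z":0,"twist":0,"hand":-1},{"x":0.9,"y":-0.25,"z":0,"twist":0,"hand":-1},{"x":1,"y":-0.25,"z":0,"twist":0,"hand":-1},{"x":1,"y":-0.25,"z":0,"twist":0,"hand":-1},{"x":1,"y":-0.25,"z":0,"twist":0,"hand":-1},{"x":1,"y":-0.25,"z":0,"twist":0,"hand":-1},{"x":1,"y":-0.25,"z":0,"twist":0,"hand":-1},{"x":1,"y":-0.25,"z":0.3,"twist":0,"hand":-1},{"x":0.7,"y":-0.1,"z":0.3,"twist":-0.63,"hand":-1},{"x":0,"y":0,"z":0.2,"twist":0,"hand":-1}]}}

```text
time: 17.75
eef_pos: [0.5753, -0.1195, 0.1893]
tool_rot: [179.9, -0.0, -90.4]
force: [-0.5, 0.0, 0.2]
opening: 0.0857
```

>>> {"method": "send_rows", "body": {"deltas": [{"x":0,"y":0,"z":0.9,"twist":0,"hand":-1},{"x":0,"y":0,"z":0.6,"twist":0,"hand":-1},{"x":0,"y":0,"z":0,"twist":0,"hand":-1},{"x":0,"y":0,"z":0,"twist":0,"hand":-1}]}}

```text
time: 18.15
eef_pos: [0.576, -0.1162, 0.1312]
tool_rot: [180.0, -0.0, -90.2]
force: [1.1, -0.2, 0.8]
opening: 0.0852
```

```bash
python3 go.py .5788 -.1187 .042 -90.2;python3 - <<'E'
from h import *
im=read_camera("side"); a=cv2.resize(im[140:240,220:340,::-1],None,fx=6,fy=6,interpolation=cv2.INTER_CUBIC)
cv2.imwrite("pics/g1.png",a)
u=proj("side",[(.5788,-.1187,.08)])[0];print((u-(220,140)+.5)*6-.5)
E
```

```text
t 18.15 pos [ 0.576  -0.1162  0.1312] rot [ 1.7997e+02 -3.0000e-02 -9.0250e+01] F [ 1.1 -0.2  0.8] open 0.0852
units x 0.063 y -0.070 z 2.231 twist -0.01
[329.45883471 296.33126448]
```

View pics/g1.png

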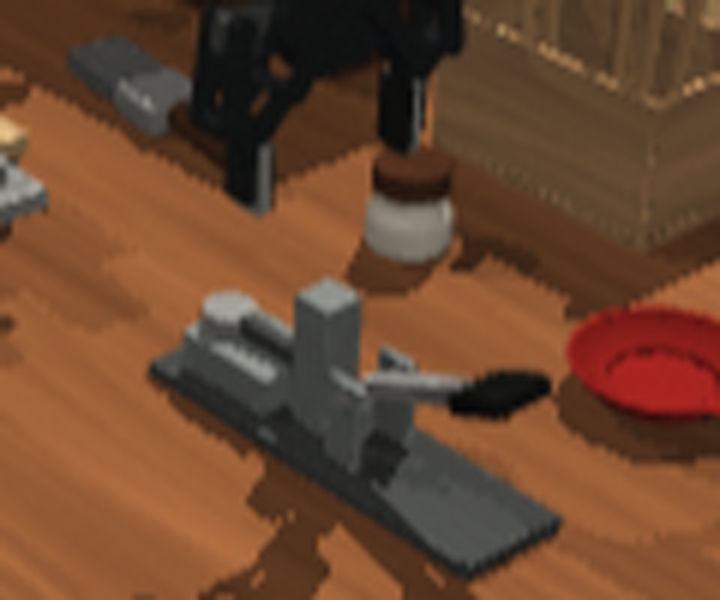

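>>> {"method": "send_rows", "body": {"deltas": [{"x":0.06,"y":-0.07,"z":0.6,"twist":0,"hand":-1},{"x":0,"y":0,"z":0.9,"twist":0,"hand":-1},{"x":0,"y":0,"z":0.7,"twist":0,"hand":-1},{"x":0,"y":0,"z":0,"twist":0,"hand":-1},{"x":0,"y":0,"z":0,"twist":0,"hand":1},{"x":0,"y":0,"z":0,"twist":0,"hand":1},{"x":0,"y":0,"z":0,"twist":0,"hand":1},{"x":0,"y":0,"z":0,"twist":0,"hand":1},{"x":0,"y":0,"z":0,"twist":0,"hand":1},{"x":0,"y":0,"z":0,"twist":0,"hand":1}], "grip_force": 80}}

```text
time: 19.2
eef_pos: [0.5796, -0.1188, 0.0443]
tool_rot: [-179.9, -0.0, -90.2]
force: [-0.0, 1.2, 7.4]
opening: 0.0234
```

```bash
python3 go.py .5788 -.1187 .062 -90.2
```

```text
t 19.2 pos [ 0.5796 -0.1188  0.0443] rot [-1.7988e+02 -1.0000e-02 -9.0250e+01] F [-0.   1.2  7.4] open 0.0234
units x -0.001 y 0.019 z -0.444 twist -0.01
```

>>> {"method": "send_rows", "body": {"deltas": [{"x":0,"y":0,"z":-0.2,"twist":0,"hand":1},{"x":0,"y":0,"z":-0.2,"twist":0,"hand":1},{"x":0,"y":0,"z":0,"twist":0,"hand":1},{"x":0,"y":0,"z":0,"twist":0,"hand":1}]}}

```text
time: 19.6
eef_pos: [0.5782, -0.1188, 0.0588]
tool_rot: [180.0, 0.0, -90.3]
force: [-0.4, -0.1, -7.5]
opening: 0.0231
```

```bash
python3 go.py .5355 -.035 .055 -93.6;python3 - <<'E'
from h import *
im=read_camera("side"); a=cv2.resize(im[140:240,220:340,::-1],None,fx=6,fy=6,interpolation=cv2.INTER_CUBIC)
cv2.imwrite("pics/g2.png",a)
E
```

```text
t 19.6 pos [ 0.5782 -0.1188  0.0588] rot [ 1.7998e+02  1.0000e-02 -9.0300e+01] F [-0.4 -0.1 -7.5] open 0.0231
units x -2.089 y 1.079 z 0.094 twist 0.66
```

View pics/g2.png

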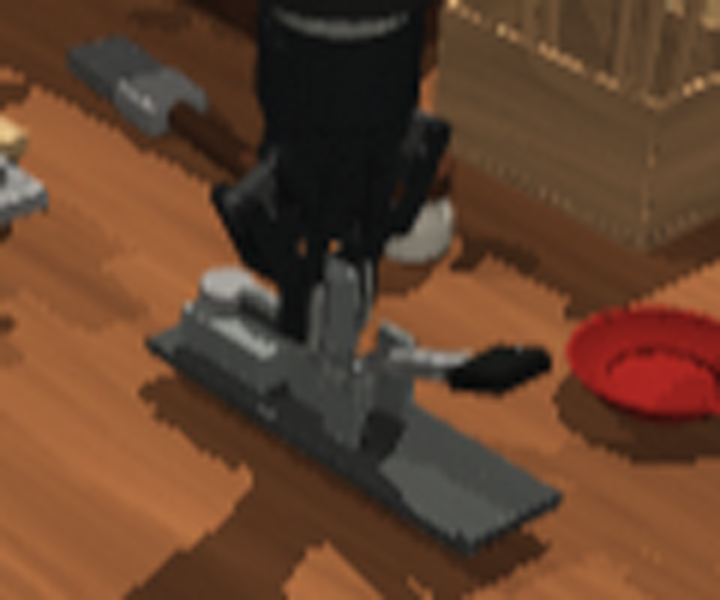

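>>> {"method": "send_rows", "body": {"deltas": [{"x":-0.2,"y":0.1,"z":0,"twist":0,"hand":1},{"x":-0.4,"y":0.2,"z":0,"twist":0,"hand":1},{"x":-0.5,"y":0.25,"z":0,"twist":0,"hand":1},{"x":-0.5,"y":0.25,"z":0,"twist":0,"hand":1},{"x":-0.3,"y":0.2,"z":0,"twist":0,"hand":1},{"x":-0.19,"y":0.08,"z":0,"twist":0,"hand":1},{"x":0,"y":0,"z":0,"twist":0.3,"hand":1},{"x":0,"y":0,"z":0,"twist":0.36,"hand":1},{"x":0,"y":0,"z":0,"twist":0,"hand":1},{"x":0,"y":0,"z":0,"twist":0,"hand":1}]}}

```text
time: 20.65
eef_pos: [0.536, -0.0354, 0.0588]
tool_rot: [180.0, -0.0, -93.6]
force: [0.1, -0.8, -7.6]
opening: 0.0234
```

```bash
python3 go.py .5395 .029 .0485 -93.6;python3 - <<'E'
from h import *
im=read_camera("side"); a=cv2.resize(im[130:230,170:290,::-1],None,fx=6,fy=6,interpolation=cv2.INTER_CUBIC)
cv2.imwrite("pics/g3.png",a)
im=read_camera("top"); cv2.imwrite("pics/g4.png",cv2.resize(im[140:240,190:310,::-1],None,fx=6,fy=6,interpolation=cv2.INTER_CUBIC))
E
```

```text
t 20.65 pos [ 0.536  -0.0354  0.0588] rot [ 1.800e+02 -1.000e-02 -9.358e+01] F [ 0.1 -0.8 -7.6] open 0.0234
units x -1.612 y 0.013 z 0.258 twist 0.00
```

View pics/g3.png

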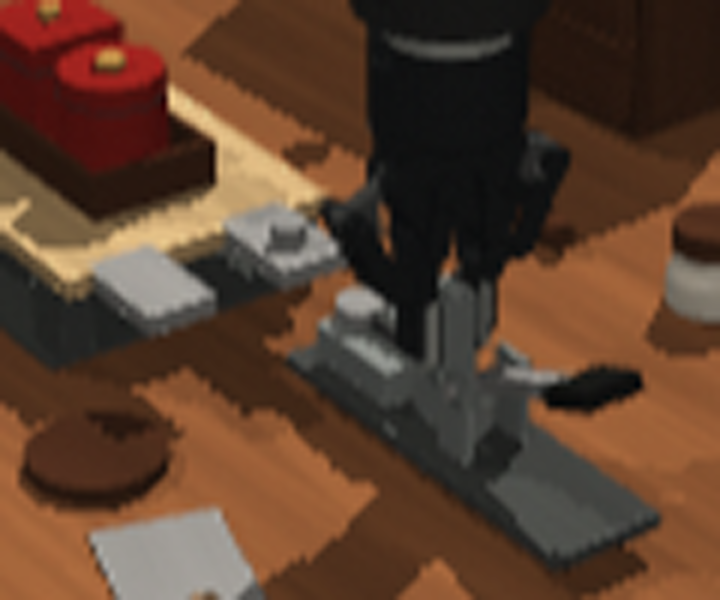

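View pics/g4.png

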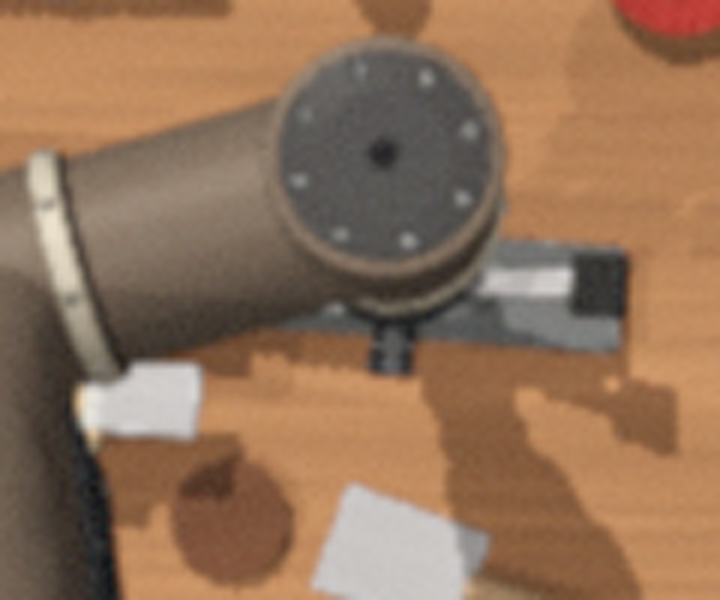

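>>> {"method": "send_rows", "body": {"deltas": [{"x":0,"y":0,"z":0.15,"twist":0,"hand":1},{"x":0,"y":0,"z":0.11,"twist":0,"hand":1},{"x":0,"y":0,"z":0,"twist":0,"hand":1},{"x":0,"y":0,"z":0,"twist":0,"hand":1},{"x":0,"y":0,"z":0,"twist":0,"hand":1}]}}

```text
time: 21.25
eef_pos: [0.5359, -0.035, 0.0485]
tool_rot: [-180.0, -0.0, -93.6]
force: [0.7, 0.3, -7.1]
opening: 0.023
```

```bash
python3 go.py .5395 .029 .0485 -93.6
```

```text
t 21.25 pos [ 0.5359 -0.035   0.0485] rot [-180.     -0.    -93.57] F [ 0.7  0.3 -7.1] open 0.023
units x -1.602 y 0.010 z 0.001 twist 0.01
```

>>> {"method": "send_rows", "body": {"deltas": [{"x":-0.1,"y":0,"z":0,"twist":0,"hand":1},{"x":-0.2,"y":0,"z":0,"twist":0,"hand":1},{"x":-0.2,"y":0,"z":0,"twist":0,"hand":1},{"x":-0.2,"y":0,"z":0,"twist":0,"hand":1},{"x":-0.2,"y":0,"z":0,"twist":0,"hand":1},{"x":-0.2,"y":0,"z":0,"twist":0,"hand":1},{"x":-0.2,"y":0.01,"z":0,"twist":0,"hand":1},{"x":-0.2,"y":0,"z":0,"twist":0,"hand":1},{"x":-0.1,"y":0,"z":0,"twist":0,"hand":1},{"x":0,"y":0,"z":0,"twist":0,"hand":1}]}}

```text
time: 22.25
eef_pos: [0.5395, 0.0295, 0.0485]
tool_rot: [-180.0, 0.0, -93.5]
force: [-0.2, -0.4, -7.3]
opening: 0.0236
```

```bash
python3 go.py .5395 .029 .044 -93.6;python3 - <<'E'
from h import *
im=read_camera("side"); a=cv2.resize(im[130:230,150:270,::-1],None,fx=6,fy=6,interpolation=cv2.INTER_CUBIC)
cv2.imwrite("pics/g5.png",a)
E
```

```text
t 22.25 pos [0.5395 0.0295 0.0485] rot [-179.99    0.    -93.53] F [-0.2 -0.4 -7.3] open 0.0236
units x 0.013 y -0.001 z 0.113 twist 0.01
```

View pics/g5.png

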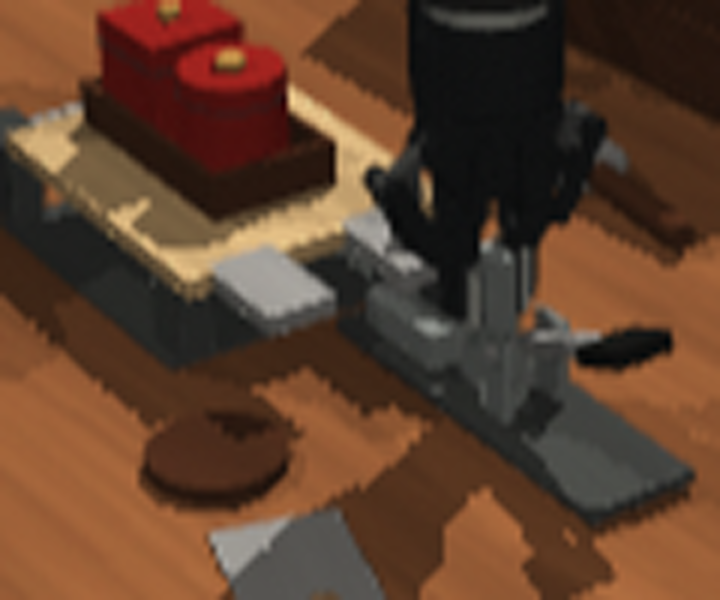

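Under the ear without contact. Lower onto the table.

>>> {"method": "send_rows", "body": {"deltas": [{"x":0.01,"y":0,"z":0.06,"twist":0,"hand":1},{"x":0,"y":0,"z":0.05,"twist":0,"hand":1},{"x":0,"y":0,"z":0,"twist":0,"hand":1},{"x":0,"y":0,"z":0,"twist":0,"hand":1}]}}

```text
time: 22.7
eef_pos: [0.5393, 0.0282, 0.0443]
tool_rot: [180.0, -0.0, -93.6]
force: [-0.3, -1.3, -1.6]
opening: 0.0231
```

>>> {"method": "send_rows", "body": {"deltas": [{"x":0,"y":0,"z":0.03,"twist":0,"hand":1},{"x":0,"y":0,"z":0,"twist":0,"hand":0.4},{"x":0,"y":0,"z":0,"twist":0,"hand":0},{"x":0,"y":0,"z":0,"twist":0,"hand":-0.3},{"x":0,"y":0,"z":0,"twist":0,"hand":-0.3},{"x":0,"y":0,"z":-0.5,"twist":0,"hand":-0.3},{"x":0,"y":0,"z":-1,"twist":0,"hand":-0.3},{"x":0,"y":0,"z":-1,"twist":0,"hand":-0.3},{"x":0.5,"y":0,"z":-0.5,"twist":0,"hand":1},{"x":1,"y":0,"z":0,"twist":0,"hand":1}]}}

```text
time: 23.7
eef_pos: [0.5383, -0.0301, 0.1668]
tool_rot: [-179.6, 0.1, -93.4]
force: [0.6, -0.4, -0.6]
opening: 0.027
```

>>> {"method": "send_rows", "body": {"deltas": [{"x":1,"y":0,"z":0,"twist":0,"hand":1},{"x":0.5,"y":0,"z":0,"twist":0,"hand":1},{"x":0,"y":0,"z":0,"twist":0,"hand":1}]}}

```text
time: 24.0
eef_pos: [0.5314, -0.0934, 0.1629]
tool_rot: [180.0, -0.0, -93.7]
force: [-0.2, 0.8, -1.1]
opening: -0.0003
```

```bash
python3 go.py .545 -.081 .1 -93.6;python3 - <<'E'
from h import *
im=read_camera("side"); a=cv2.resize(im[130:230,150:270,::-1],None,fx=6,fy=6,interpolation=cv2.INTER_CUBIC)
cv2.imwrite("pics/h1.png",a)
im=read_camera("top"); cv2.imwrite("pics/h2.png",cv2.resize(im[140:240,190:310,::-1],None,fx=6,fy=6,interpolation=cv2.INTER_CUBIC))
E
```

```text
t 24.0 pos [ 0.5314 -0.0934  0.1629] rot [ 1.800e+02 -1.000e-02 -9.374e+01] F [-0.2  0.8 -1.1] open -0.0003
units x -0.332 y -0.318 z 1.572 twist -0.03
```

View pics/h1.png

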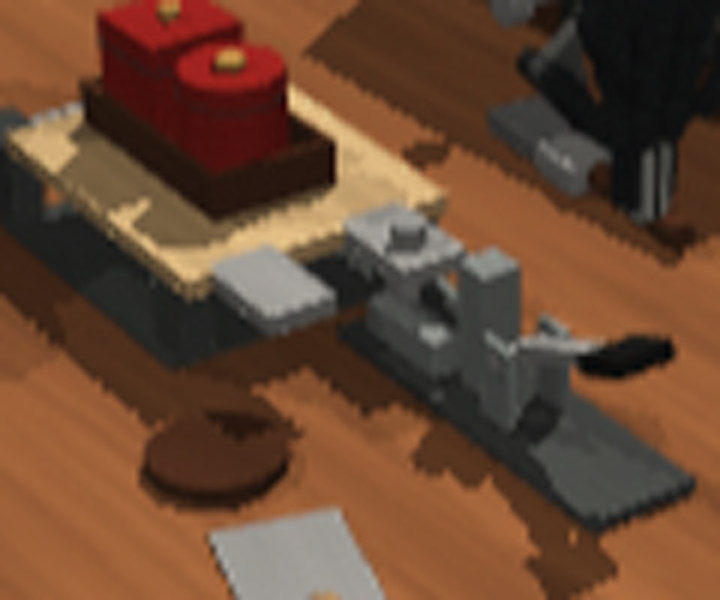

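View pics/h2.png

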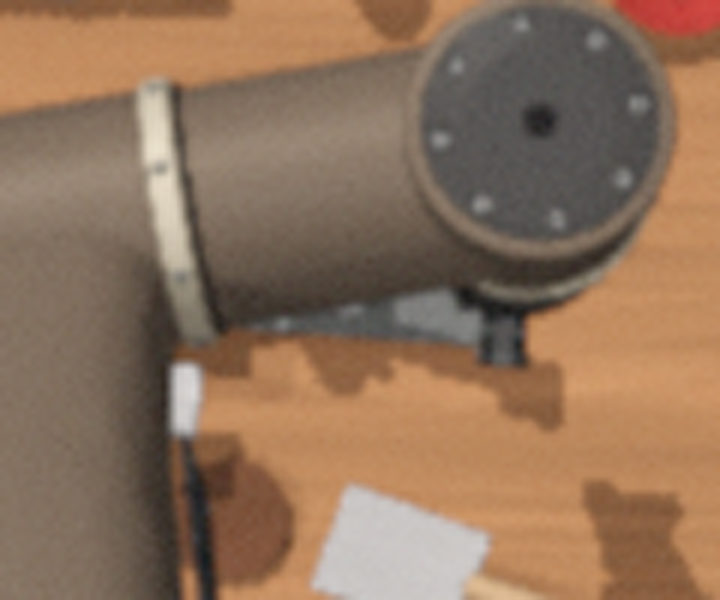

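```bash
cat > fit2.py <<'E'
from h import *
import io,contextlib
with contextlib.redirect_stdout(io.StringIO()):
    from fit import fit
G=lambda u,v:("side",150+(u+.5)/6-.5,130+(v+.5)/6-.5)
st=fit("st",[(G(408,229),(35,-130,72)),(G(190,290),(-80,-100,60)),(G(10,140),(-80,100,60)),(G(272,326),(-65,-155,60)),(G(336,297),(-25,-155,60)),(G(345,232),(15,-100,60)),(G(402,268),(15,-155,60)),(G(464,240),(55,-155,60)),(G(445,195),(80,-100,60))],[.515,.23,-.06])
jk=fit("jk",[(G(490,263),(0,0,80)),(G(692,480),(-130,-32,8)),(G(597,517),(-130,32,8)),(G(463,265),(12,12,80)),(G(498,285),(-12,12,80)),(G(521,263),(-12,-12,80)),(G(486,247),(12,-12,80)),(G(630,352),(-110,0,86))],[.539,.029,1.51])
lp=frame(*st,np.array([[.035,-.130,.048]]))[0]; sd=frame(*jk,np.array([[.07,0,.04]]))[0]
print("lift",lp,"saddle",sd, "pad",frame(*jk,np.array([[-.11,0,.086],[-.12,0,.039]])))
u=proj("side",frame(.5393,.0288,np.radians(86.4),np.array([[0,0,.08],[-.13,-.032,.008],[-.13,.032,.008]])));print((u-(150,130)+.5)*6)
E
python3 fit2.py
```

```text
st [0.513 0.23 ] yaw -3.11
[[0.1, -1.0], [-0.5, -0.7], [-1.7, -0.4], [-0.3, -0.7], [0.4, 0.1], [-0.1, -0.1], [0.3, 1.1], [0.7, 1.9], [0.3, 0.3]]
jk [0.5382 0.0275] yaw 87.34
[[0.0, 0.2], [1.4, -0.1], [0.0, 1.2], [-1.1, -0.5], [-2.2, -0.6], [0.5, 0.6], [1.6, 0.1], [-0.5, -1.0]]
lift [0.5409178  0.09830252 0.048     ] saddle [0.54148814 0.09745552 0.04      ] pad [[ 0.53312028 -0.08234987  0.086     ]
 [ 0.53265539 -0.09233906  0.039     ]]
[[490.66954933 263.14760955]
 [698.29013039 479.97606766]
 [593.43020482 523.68066952]]
```

```bash
python3 go.py .533 -.083 .095 -93.4
```

```text
t 24.1 pos [ 0.5318 -0.0916  0.1628] rot [-180.      0.    -93.66] F [0.7 0.6 0. ] open -0.0003
units x -0.217 y -0.016 z 1.696 twist -0.05
```

>>> {"method": "send_rows", "body": {"deltas": [{"x":-0.22,"y":-0.02,"z":0.4,"twist":0,"hand":1},{"x":0,"y":0,"z":0.6,"twist":0,"hand":1},{"x":0,"y":0,"z":0.5,"twist":0,"hand":1},{"x":0,"y":0,"z":0.2,"twist":0,"hand":1},{"x":0,"y":0,"z":0,"twist":0,"hand":1},{"x":0,"y":0,"z":0,"twist":0,"hand":1}]}}

```text
time: 24.7
eef_pos: [0.5339, -0.0821, 0.0956]
tool_rot: [-180.0, -0.0, -93.5]
force: [0.0, 0.2, 0.1]
opening: 0.0
```

```bash
python3 go.py .533 -.083 .086 -93.4;python3 - <<'E'
from h import *
im=read_camera("side"); a=cv2.resize(im[130:230,150:270,::-1],None,fx=6,fy=6,interpolation=cv2.INTER_CUBIC)
cv2.imwrite("pics/i1.png",a)
im=read_camera("top"); cv2.imwrite("pics/i2.png",cv2.resize(im[140:240,190:310,::-1],None,fx=6,fy=6,interpolation=cv2.INTER_CUBIC))
E
```

```text
t 24.7 pos [ 0.5339 -0.0821  0.0956] rot [-1.7996e+02 -1.0000e-02 -9.3530e+01] F [0.  0.2 0.1] open 0.0
units x 0.024 y 0.020 z 0.240 twist -0.03
```

View pics/i1.png

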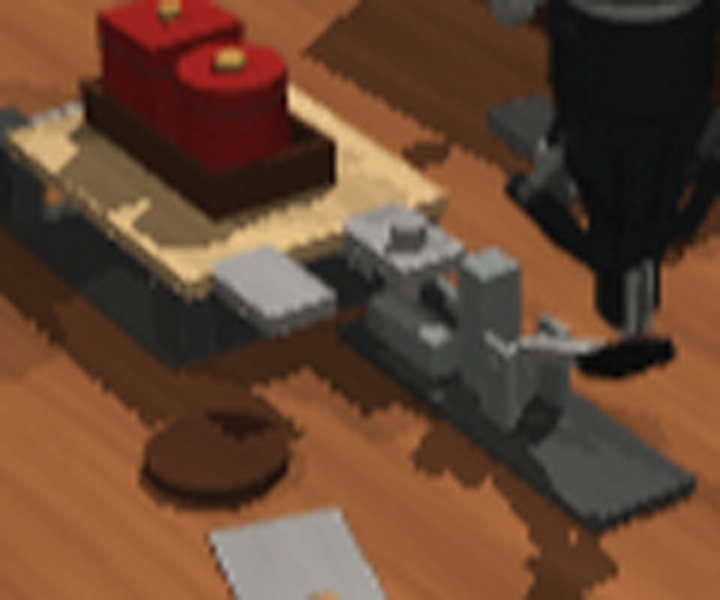

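>>> {"method": "send_rows", "body": {"deltas": [{"x":0.02,"y":0,"z":0.25,"twist":0,"hand":1},{"x":0.05,"y":0,"z":0.12,"twist":0,"hand":1},{"x":0.05,"y":0,"z":0.12,"twist":0,"hand":1},{"x":0.04,"y":0,"z":0.12,"twist":0,"hand":1},{"x":0.04,"y":0,"z":0.12,"twist":0,"hand":1},{"x":0.03,"y":0,"z":0.12,"twist":0,"hand":1},{"x":0.02,"y":0,"z":0.12,"twist":0,"hand":1},{"x":0,"y":0,"z":0,"twist":0,"hand":1}]}}

```text
time: 25.6
eef_pos: [0.5338, -0.0918, 0.0564]
tool_rot: [-179.9, 0.1, -93.6]
force: [0.1, 7.9, 10.9]
opening: -0.0005
```

```bash
python3 go.py .533 -.092 .036 -93.4;python3 - <<'E'
from h import *
im=read_camera("side"); a=cv2.resize(im[130:230,150:270,::-1],None,fx=6,fy=6,interpolation=cv2.INTER_CUBIC)
cv2.imwrite("pics/j1.png",a)
E
```

```text
t 25.6 pos [ 0.5338 -0.0918  0.0564] rot [-1.7987e+02  6.0000e-02 -9.3560e+01] F [ 0.1  7.9 10.9] open -0.0005
units x 0.006 y 0.021 z 0.511 twist -0.03
```

View pics/j1.png

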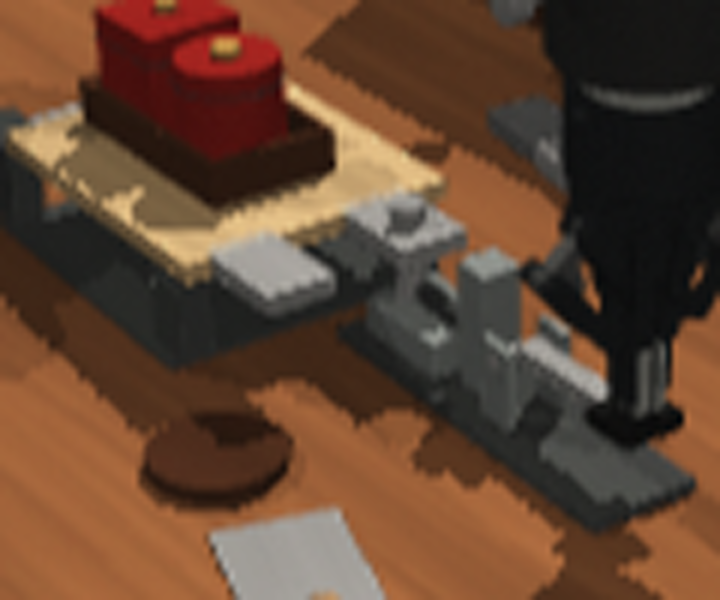

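>>> {"method": "send_rows", "body": {"deltas": [{"x":-0.03,"y":0,"z":0.12,"twist":0,"hand":1},{"x":-0.02,"y":0,"z":0.12,"twist":0,"hand":1},{"x":0,"y":0,"z":0.12,"twist":0,"hand":1},{"x":0,"y":0,"z":0.12,"twist":0,"hand":1},{"x":0,"y":0,"z":0.1,"twist":0,"hand":1},{"x":0,"y":0,"z":0.05,"twist":0,"hand":1},{"x":0,"y":0,"z":0,"twist":0,"hand":1}]}}

```text
time: 26.35
eef_pos: [0.5345, -0.0919, 0.0372]
tool_rot: [-179.7, -0.1, -93.4]
force: [-17.2, -0.1, 68.5]
opening: 0.0002
```

```bash
python3 go.py .533 -.092 .036 -93.4;python3 - <<'E'
from h import *
im=read_camera("side"); a=cv2.resize(im[130:230,150:270,::-1],None,fx=6,fy=6,interpolation=cv2.INTER_CUBIC)
cv2.imwrite("pics/j2.png",a)
E
```

```text
t 26.35 pos [ 0.5345 -0.0919  0.0372] rot [-1.7974e+02 -1.1000e-01 -9.3410e+01] F [-17.2  -0.1  68.5] open 0.0002
units x 0.006 y 0.038 z 0.031 twist -0.00
```

View pics/j2.png

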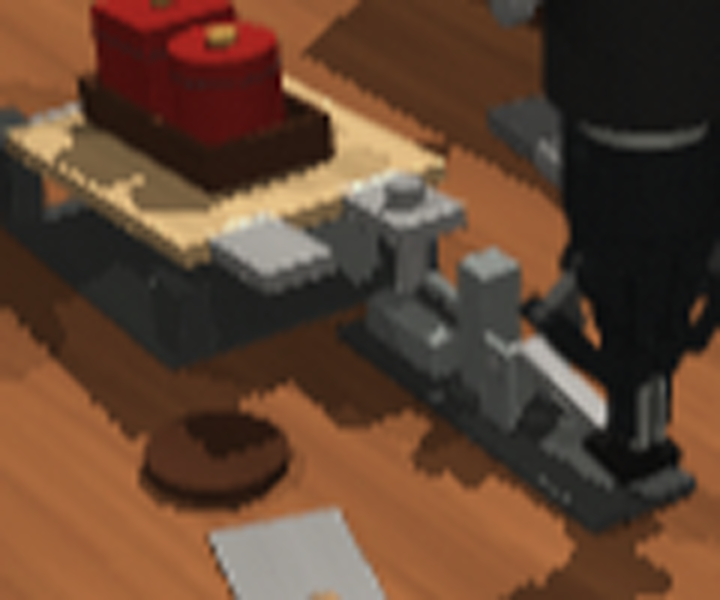

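>>> {"method": "send_rows", "body": {"deltas": [{"x":0,"y":-0.02,"z":-0.04,"twist":0,"hand":1},{"x":0,"y":0,"z":0,"twist":0,"hand":1},{"x":0,"y":0,"z":0,"twist":0,"hand":1}]}}

```text
time: 26.7
eef_pos: [0.5344, -0.0919, 0.0376]
tool_rot: [-179.8, -0.1, -93.5]
force: [-15.4, -0.8, 56.9]
opening: -0.0002
```

>>> {"method": "send_rows", "body": {"deltas": [{"x":0,"y":0,"z":-0.1,"twist":0,"hand":1},{"x":0,"y":0,"z":-0.12,"twist":0,"hand":1},{"x":-0.01,"y":0,"z":-0.16,"twist":0,"hand":1},{"x":-0.03,"y":0,"z":-0.16,"twist":0,"hand":1},{"x":-0.04,"y":0,"z":-0.16,"twist":0,"hand":1},{"x":-0.05,"y":0,"z":-0.16,"twist":0,"hand":1},{"x":-0.05,"y":0,"z":-0.16,"twist":0,"hand":1},{"x":-0.05,"y":0,"z":-0.18,"twist":0,"hand":1},{"x":-0.02,"y":0,"z":-0.35,"twist":0,"hand":1},{"x":0,"y":0,"z":0,"twist":0,"hand":1}]}}

```text
time: 27.7
eef_pos: [0.5344, -0.0806, 0.0954]
tool_rot: [-179.9, 0.0, -93.6]
force: [0.4, 0.3, 0.8]
opening: -0.0004
```

>>> {"method": "send_rows", "body": {"deltas": [{"x":0,"y":0,"z":0,"twist":0,"hand":1},{"x":0,"y":0,"z":0,"twist":0,"hand":1},{"x":0,"y":0,"z":0,"twist":0,"hand":1}]}}

```text
time: 28.0
eef_pos: [0.5335, -0.0807, 0.0936]
tool_rot: [179.9, -0.0, -93.6]
force: [0.6, -0.5, -0.5]
opening: -0.0001
```

```bash
python3 go.py .533 -.083 .095 -93.4;python3 - <<'E'
from h import *
im=read_camera("side"); a=cv2.resize(im[130:230,150:270,::-1],None,fx=6,fy=6,interpolation=cv2.INTER_CUBIC)
cv2.imwrite("pics/k1.png",a)
E
```

```text
t 28.0 pos [ 0.5335 -0.0807  0.0936] rot [ 1.7991e+02 -2.0000e-02 -9.3590e+01] F [ 0.6 -0.5 -0.5] open -0.0001
units x 0.057 y 0.008 z -0.034 twist -0.04
```

View pics/k1.png

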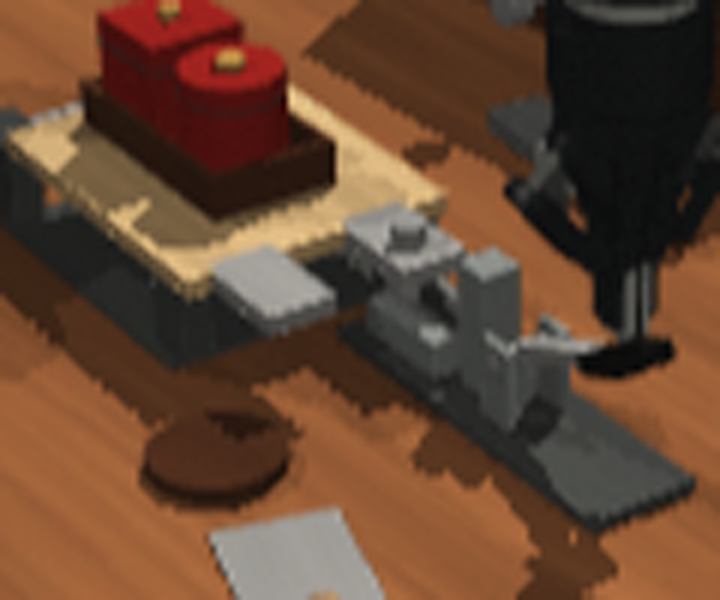

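>>> {"method": "send_rows", "body": {"deltas": [{"x":0.06,"y":0.01,"z":0.2,"twist":0,"hand":1},{"x":0.04,"y":0,"z":0.13,"twist":0,"hand":1},{"x":0.04,"y":0,"z":0.13,"twist":0,"hand":1},{"x":0.04,"y":0,"z":0.13,"twist":0,"hand":1},{"x":0.03,"y":0,"z":0.13,"twist":0,"hand":1},{"x":0.02,"y":0,"z":0.13,"twist":0,"hand":1},{"x":0.02,"y":0,"z":0.13,"twist":0,"hand":1},{"x":0,"y":0,"z":0.13,"twist":0,"hand":1},{"x":0,"y":0,"z":0.13,"twist":0,"hand":1},{"x":0,"y":0,"z":0,"twist":0,"hand":1}]}}

```text
time: 29.05
eef_pos: [0.5336, -0.0916, 0.0453]
tool_rot: [-180.0, -0.1, -93.5]
force: [-1.2, -5.7, 14.4]
opening: 0.0001
```

```bash
python3 go.py .5335 -.091 .038 -93.4
```

```text
t 29.05 pos [ 0.5336 -0.0916  0.0453] rot [-1.7996e+02 -7.0000e-02 -9.3550e+01] F [-1.2 -5.7 14.4] open 0.0001
units x -0.014 y 0.003 z 0.183 twist -0.03
```

>>> {"method": "send_rows", "body": {"deltas": [{"x":0,"y":0,"z":0.08,"twist":0,"hand":1},{"x":0,"y":0,"z":0.06,"twist":0,"hand":1},{"x":0,"y":0,"z":0.04,"twist":0,"hand":1},{"x":0,"y":0,"z":0,"twist":0,"hand":1},{"x":0,"y":0,"z":0,"twist":0,"hand":1}]}}

```text
time: 29.55
eef_pos: [0.5337, -0.0914, 0.0392]
tool_rot: [-179.9, -0.1, -93.5]
force: [-4.3, -4.3, 20.0]
opening: -0.0006
```

>>> {"method": "send_rows", "body": {"deltas": [{"x":0,"y":0,"z":0.05,"twist":0,"hand":1},{"x":0,"y":0,"z":0,"twist":0,"hand":1},{"x":0,"y":0,"z":0,"twist":0,"hand":1},{"x":0,"y":0,"z":0,"twist":0,"hand":1}]}}

```text
time: 29.95
eef_pos: [0.5339, -0.0914, 0.0386]
tool_rot: [-179.9, -0.1, -93.5]
force: [-9.0, -3.2, 34.9]
opening: -0.0001
```

```bash
python3 go.py .5335 -.091 .038 -93.4;python3 - <<'E'
from h import *
im=read_camera("side"); a=cv2.resize(im[130:230,150:270,::-1],None,fx=6,fy=6,interpolation=cv2.INTER_CUBIC)
cv2.imwrite("pics/l1.png",a)
cv2.imwrite("pics/l2.png",im[:,:,::-1])
th=0.55*52/1000/.23
st=[.516,.2307,np.radians(-3.4)]
# predicted stud px at deck angle: rotate about hinge y=.1,z=.054
for a in (0,.065,.09,.1):
    y,z=-.130-.1,.072-.054
    P=[.035,.1+y*np.cos(a)+z*np.sin(a),.054-y*np.sin(a)+z*np.cos(a)]
    u=proj("side",frame(*st,np.array([P])))[0];print(a,(u-(150,130)+.5)*6)
E
```

```text
t 29.95 pos [ 0.5339 -0.0914  0.0386] rot [-1.7988e+02 -6.0000e-02 -9.3500e+01] F [-9.  -3.2 34.9] open -0.0001
units x -0.010 y 0.009 z 0.014 twist -0.02
0 [411.81086357 221.95093679]
0.065 [409.45504584 195.31442091]
0.09 [408.2641031 184.8707959]
0.1 [407.74347066 180.66546296]
```

View pics/l1.png

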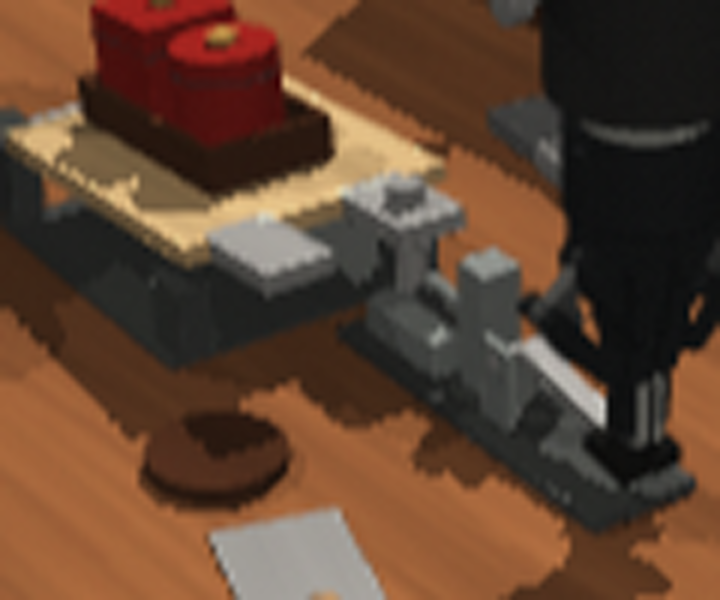

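View pics/l2.png

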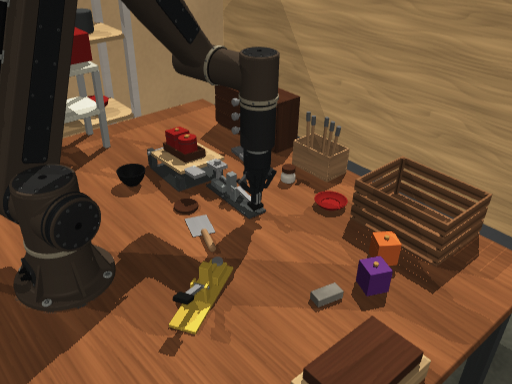

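```bash
python3 -c "
from bench import *
print(close_job())
s=state();print(s['time'],s['eef_pos'],s['force'])"
```

```text
the job is handed in; nothing more can be done
None
the job is handed in; nothing more can be done
```

I packed the caddy and jar side by side in the tray. I then stood the grey jack under the studded ear, did one full trial stroke with a full return, and pressed the handle down again. I handed in at about 30 s of the 72 s, still holding the handle down; no verdict was reported.

What the last checks showed:
- **Goods:** both stand upright in the tray in the last picture.
- **Jack position:** a fit after release put the saddle about 1 mm from the lift point. The base was in the same place in later pictures, so the jack does not seem to have slid.
- **Deck:** it settled back on its frame after the trial stroke. At the end the stud had risen by about as much as a deck angle of 0.09 rad would give, or slightly more (43 pixels in the enlarged view, against 37 predicted).
- **Handle:** it is on its stop, with the fingers pressing at about 35 N and the tool tip at z 0.0386 m.
- **Other things:** all the bystanders in the side view look unmoved, as do the look-alikes, but I did not measure them.

Two readings were rougher than intended. The trial stroke pressed too hard on the stop, up to about 68 N at the wrist, below the 120 N limit, and I eased it off. About 9 N of sideways force remained on the pad at the end, with no visible movement of the jack.

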